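Peel off the top packing tray for the backlight check

ROBOT

A 7-joint arm with a two-finger parallel gripper is mounted at the origin on the work surface. World frame = base frame: x ahead of the robot, y to its left, z up, the work surface at z = 0. Lengths are in m, angles in rad, forces in N, time in s.
With the tool pointing down it reaches from about 0.4 to 0.875 m from the base axis. Payload 19.3 kg.
Tool frame: the origin (TCP) lies between the finger pads; the fingertips stand 17 mm ahead of it and the grasp point (between the pads) lies 2 mm behind it; x points along the fingers, y is the direction in which the jaws open and shut, and the axes are right-handed (so a half turn about x gives the same grasp; the last joint's range is limited). The gripper opens to 85 mm and grips with 20 to 120 N. Pads are 22 mm wide; open, the fingers measure 114 mm over their backs; the gripper's body (76 mm by 85 mm) begins 54 mm behind the grasp point. The pads swing forward as they close: fully open they stand 13 mm farther back than shut.
Start: joints at [1.273, 0.521, -0.036, 1.599, 0.021, 1.021, -0.113], TCP at [0.141, -0.609, 0.248] pointing down, gripper open.
Joint ranges: [-2.91, 2.91], [-0.3, 2.13], [-1.5, 1.42], [0.17, 2.43], [-1.26, 4.41], [0.16, 1.93], [-2.52, 2.52]. Speed limits (rad/s): [1.89, 1.89, 2.39, 2.39, 3.01, 3.01, 3.01].

INTERFACE

Orientations are given as [roll, pitch, yaw] about the fixed x, y, z axes, in that order (R = Rz(yaw) Ry(pitch) Rx(roll)).
In Python, from workcell import bot gives the robot as it stands.
- The arm moves only by the shell command python3 -m creep 'ROWS' [FORCE]. ROWS is JSON, a list of rows, each an object of numbers: "wx", "wy", "wz": the turn, a rotation vector about the tool's x, y, z in degrees; "tx", "ty", "tz": the shift along the tool's x, y, z in m; "claw": the closure, from 0 (fully open) to 1 (shut). A call has 1 to 8 rows; each row is the pose to reach, as a shift and turn from the pose measured when the call began, along the tool's axes at that moment; what a row does not reach only later rows make up. A row lasts 1/10 s, in which the tool goes at most 50 mm and 8.59 degrees, less where a joint would pass 70% of its speed; a pose out of reach is approached as far as the arm can. A call with a gripper value outside its range is refused whole. The fingers move at their own pace and stop on an object; FORCE is the grip in N (left out, the last holds). Time passes only in rows, so rows that repeat a pose let the fingers close. It gives the time, the measured TCP pose, the force and the opening at its end, in the units of the state.
- bot.observe(): the state, without advancing time (a new reading comes with each control period).
- bot.grab_frame(name): name is "side" or "top" or "wrist"; returns the picture (400x640x3 uint8, blue, green, red); there is no depth.
- bot.get_calibration(name): a dict with "fx", "fy", "cx", "cy" (pixels), "dist_coeffs" ([k1, k2, p1, p2, k3] as OpenCV has them; the pictures are not rectified), "R" (3x3) and "t" (3): a world point X has camera coordinates R X + t. Camera axes: x right, y down, z forward; pixel columns grow to the right and rows downward; lengths in m; the calibration is good to about 2 mm. A picture is of the moment at which its call begins: read the wrist's pose just before it. get_calibration takes no time and is no camera call; for the wrist camera it gives the pose at the moment of the call.
- bot.job_done(): hands the job in, once; it reports no verdict.
The state is a dict: "clock": time; "qpos": joint angles; "qd": joint speeds; "joint_efforts": joint torques, N m; "position": TCP position; "tool_rot": TCP orientation; "force": force on the tool from outside, world axes, zero at the start; "moment": the same for the moment, N m; "grip_width": finger opening in m.
Only numpy, scipy, OpenCV 4.12 (cv2) and the standard library are available. Lean on these libraries where they do the work, as an engineer would, in place of code of your own. Each camera call takes 0.05 s, during which the arm holds its last target.

TASK

A green-banded bundle of blister strips is parked in the top tray of a sticky nested stack. Set it down gently on the narrow sloped rest, lengthwise along the slope and against or near its lip, and let go; then peel the top tray off by its orange tab, raising that corner first while the opposite corner is still down in the stack. Finish while holding the tray right way up and roughly level, centred over the white light panel and about 15 cm above the table, touching nothing but the gripper, and leave the other things alone.

Things in the scene. Friction and masses are not known exactly. Their poses are not given: they have to be found in the camera images.
- bundle: the bundle to move: ten black and silver blister strips standing on edge with a green band, a rigid block 90 (x) x 40 (y) x 56 (z) mm, 0.2 kg or so; origin at the centre of its underside, z up. It stands on the floor of the top tray, with its x within 4 degrees of the tray's x. Grip it across its y.
- tray: the loose top tray, teal, 80 g: open box, cavity 150 (x) x 100 (y) mm inside, 156 x 106 mm outside, floor 3 mm thick, rim flange 176 x 126 mm with its top 24 mm above the underside; origin at the centre of its underside, z up. It nests 16 mm deep in the stack with 5 mm play all round and clings to it near its four corners.
- tray_tab (a point): centre of the orange tab on the top tray's +x +y rim corner, 10 mm below its top, at (76, 52, 44) mm in the tray's frame: an upright plate 32 long, 10 thick, 30 mm tall, standing on the rim (24 to 54 mm above the tray's underside). It runs along the tray's diagonal, 34.4 degrees (0.600 rad) from the tray's x towards its y; pinch it across its thickness.
- tray_tab_corner (a point): point on the underside plane of the top tray, at the cavity's corner under the tab, (78, 53, 0) mm in the tray's frame
- tray_far_corner (a point): point on the underside plane of the top tray, at the corner diagonally opposite the tab, (-78, -53, 0) mm in the tray's frame
- stack: the rest of the stack: four teal trays, 178 x 128 x 48 mm, clamped in a grey holder (base 200 x 150 mm) fixed to the table; origin at the centre of its underside, axes as the tray's. The top tray's underside rests 32 mm above it. Sprung rubber strips near the four corners grip the tray's sides, each dragging with about 1 to 3 N until that corner is raised some 11 mm.
- rest: grey base of the sloped rest, 150 x 100 mm, fixed on the table; origin at the centre of its underside, its x points up the slope
- rest_plate: the sloped aluminium plate on the rest, 120 (x) x 60 (y) mm, rising 18 degrees towards its +x; origin at the centre of its upper face, 68 mm above the table; z is the normal of the face. A lip along the low end (inner face at x = -60 mm) stands 16 mm above the face.
- panel: the light panel: grey box with a bright white top, 170 (x) x 200 (y) x 16 mm, fixed on the table; origin at the centre of its underside
- spare_a: a bystander: spare bundle of strips with a pink band; origin at the centre of its underside
- spare_b: a bystander: spare bundle of strips with a yellow band; origin at the centre of its underside
- jar: a bystander: amber jar, 54 mm across, 95 mm tall; origin at the centre of its underside
- tape: a bystander: clear ring of tape, 90 mm across; origin at the centre of its underside
- pen_case: a bystander: black rounded pen case 130 x 35 x 45 mm; origin at the centre of its underside
Not all that is in view belongs to the job. Leave any blue or purple look-alike of the tray alone.

How it is judged:
On the way, in this order (a step that is already met when the one before it is completed fails the run):
1. the bundle lies on the sloped rest, released (x of bundle in the frame of rest_plate between -0.032 and 0.032 m and y of bundle in the frame of rest_plate between -0.022 and 0.022 m and z of bundle in the frame of rest_plate between -0.006 and 0.007 m and angle between the z axis of bundle and the z axis of rest_plate, either way round below 0.12 rad and angle between the x axis of bundle and the x axis of rest_plate, either way round below 0.3 rad and angle between bundle's own z axis and vertical below 0.6 rad and contact force between bundle and the fingers below 0.05 N and contact force between bundle and rest_plate above 0.3 N and linear speed of bundle below 0.03 m/s), for 0.2 s.
2. the tab's corner of the tray is raised at least 20 mm while the opposite corner is still down in the stack (z of tray_tab_corner in the frame of stack above 0.052 m and z of tray_far_corner in the frame of stack below 0.042 m), for 0.05 s.
At the end, for the whole second after the job is handed in: Tray held still, tilt under 0.4 rad, underside 90-240 mm above the table, within 60 mm of the panel centre, touching nothing else; bundle released flat on the plate (32 mm along, 22 mm across, 0.3 rad yaw) (all of step 1 and contact force between tray and the fingers above 0.5 N and height (world z) of tray between 0.09 and 0.24 m and horizontal distance between tray and panel below 0.06 m and angle between tray's own z axis and vertical below 0.4 rad and linear speed of tray below 0.03 m/s and contact force between tray and stack below 0.05 N and contact force between tray and panel below 0.05 N and contact force between tray and rest below 0.05 N and contact force between tray and bundle below 0.05 N); the arm keeps its last pose, push and grip.
It fails at once if the bundle is dropped (falls unheld) (contact force between bundle and the fingers below 0.05 N and linear speed of bundle above 0.6 m/s).
It fails at once if a bystander is moved more than 30 mm (distance of any of spare_a, spare_b, jar, tape, pen_case from where it was at the start of the episode above 0.03 m).
It also fails if it takes over 64 s, if anything falls off the work surface, if the arm or the gripper's body presses on something with over 40 N, if the wrist force passes 120 N, or if a joint passes its speed limit or range.

## Working session

There is one attempt and no reset: what is moved stays moved. The work goes in short steps, Python scripts to look and compute and a shell command to move; the robot and the scene stay as the last step left them, time stands still between calls to the robot, and variables do not carry over. Pictures are saved under pics/ and viewed, and the job is handed in when it is done.

```bash
mkdir -p pics; ls; python3 - <<'E'
from workcell import bot
import cv2,json
s=bot.observe(); print(s)
for n in ["side","top","wrist"]:
    c=bot.get_calibration(n); print(n,c)
    cv2.imwrite(f"pics/{n}0.png",bot.grab_frame(n))
E
```

```text
pics
{'clock': 0.0, 'qpos': array([ 1.27278408,  0.52201567, -0.03630792,  1.59998676,  0.02119666,
        1.02113001, -0.11279981]), 'qd': array([ 3.72505193e-04,  9.22758644e-04,  5.16625137e-05,  1.54066664e-03,
        2.34810081e-05, -1.34744235e-03, -1.41962661e-03]), 'joint_efforts': array([-3.69215550e-04, -9.27083516e+01,  1.97944455e+00, -3.69922936e+01,
        1.76413829e-02,  8.17720749e-03, -1.75619613e-05]), 'position': array([ 0.14103701, -0.60855126,  0.24773252]), 'tool_rot': array([-1.49261009,  1.56964139,  1.87676601]), 'force': array([ 0.22289817, -0.71047869,  0.33299777]), 'moment': array([-0.02210568,  0.00587909, -0.00943737]), 'grip_width': 0.0856917547117017}
side {'fx': 432.2098417606835, 'fy': 432.2098417606835, 'cx': 318.0379943270854, 'cy': 197.19897366756226, 'dist_coeffs': array([-0.10406306,  0.        ,  0.        ,  0.        ,  0.        ]), 'R': array([[-0.96560876, -0.25934887,  0.01838141],
       [-0.15164393,  0.50435178, -0.85007847],
       [ 0.21119619, -0.82363065, -0.52633518]]), 't': array([0.47640354, 0.14968705, 1.22955673])}
top {'fx': 395.77108525117893, 'fy': 395.77108525117893, 'cx': 312.2309105793533, 'cy': 205.53275363729682, 'dist_coeffs': array([-0.02880876,  0.        ,  0.        ,  0.        ,  0.        ]), 'R': array([[ 0.02239105, -0.99973488, -0.00536771],
       [-0.99348605, -0.02165041, -0.11187819],
       [ 0.11173232,  0.00783782, -0.99370743]]), 't': array([-0.01865083,  0.53209885,  1.50745843])}
wrist {'fx': 290.18742774842093, 'fy': 290.18742774842093, 'cx': 317.81012702738656, 'cy': 199.46623791056822, 'dist_coeffs': array([0.01642689, 0.        , 0.        , 0.        , 0.        ]), 'R': array([[ 2.25869132e-01, -9.74157544e-01, -4.64378479e-04],
       [-9.36613072e-01, -2.17295050e-01,  2.74843254e-01],
       [-2.67841536e-01, -6.16436642e-02, -9.61488934e-01]]), 't': array([-0.62484483, -0.03696875,  0.37728629])}
```

View pics/top0.png

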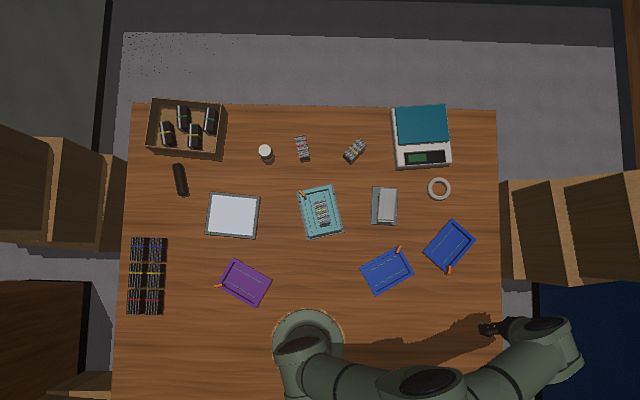

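View pics/side0.png

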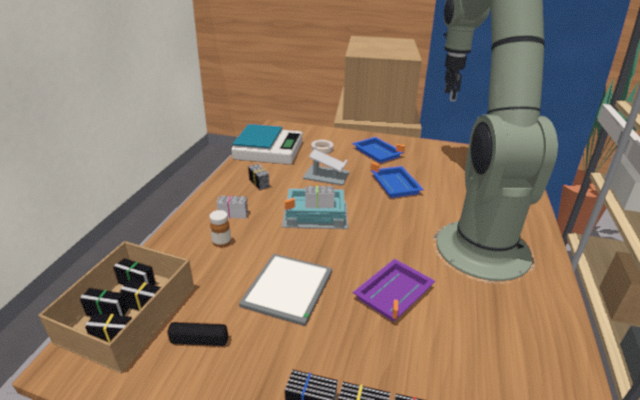

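View pics/wrist0.png

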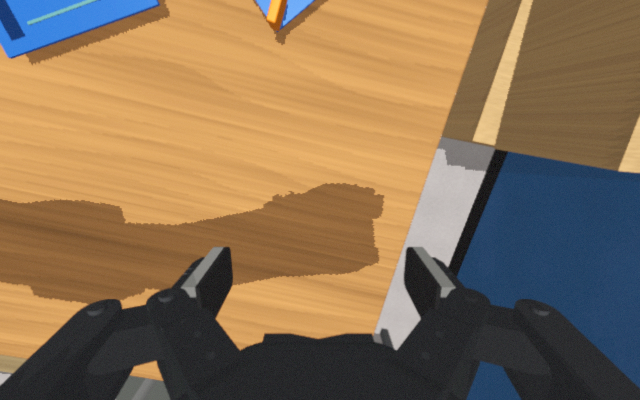

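The top view shows the teal stack with the banded bundle at (320,211), its orange tab at (304,195), the rest at (384,205) and the panel at (233,215). The look-alikes are blue at (387,270) and (448,246) and purple at (244,282). The teal item at (421,125) is a scale. I'll enlarge to confirm.

```bash
cat > h.py <<'E'
from workcell import bot
import numpy as np, cv2
from scipy.spatial.transform import Rotation as Ro
def K(c): return np.array([[c['fx'],0,c['cx']],[0,c['fy'],c['cy']],[0,0,1]])
def ray(c,uv):
    p=cv2.undistortPoints(np.array([[uv]],float),K(c),c['dist_coeffs'])[0,0]
    R=np.array(c['R']);return -R.T@c['t'], R.T@np.array([p[0],p[1],1])
def onz(c,uv,z):
    o,d=ray(c,uv); return o+d*(z-o[2])/d[2]
def proj(c,X):
    X=np.atleast_2d(np.array(X,float))
    return cv2.projectPoints(X,cv2.Rodrigues(np.array(c['R']))[0],np.array(c['t']),K(c),c['dist_coeffs'])[0][:,0]
def tool(s):
    return Ro.from_euler('xyz',s['tool_rot']).as_matrix(), s['position']
def delta(s,Rt,pt):
    R,p=tool(s); t=R.T@(np.array(pt)-p); w=np.degrees(Ro.from_matrix(R.T@Rt).as_rotvec())
    return t,w
def down(yaw):  # tool x down, tool y at angle yaw in the world plane
    y=np.array([np.cos(yaw),np.sin(yaw),0]); x=np.array([0,0,-1.]); return np.c_[x,y,np.cross(x,y)]
E
python3 - <<'E'
from h import *
a=cv2.imread('pics/top0.png')
cv2.imwrite('pics/c1.png',cv2.resize(a[170:250,280:420],None,fx=5.7,fy=5.7,interpolation=cv2.INTER_CUBIC))
a=cv2.imread('pics/side0.png')
cv2.imwrite('pics/c2.png',cv2.resize(a[140:240,270:370],None,fx=6,fy=6,interpolation=cv2.INTER_CUBIC))
c=bot.get_calibration('top')
for n,uv,z in [('stack',(320,211),.06),('tab',(304,195),.08),('rest',(384,205),.05),('panel',(233,215),.016),('jar',(265,151),.09)]: print(n,onz(c,uv,z))
E
```

```text
stack [ 0.50872152 -0.0371239   0.06      ]
tab [0.56599465 0.02461727 0.08      ]
rest [ 0.53815945 -0.28206065  0.05      ]
panel [0.48985676 0.30270931 0.016     ]
jar [0.72997761 0.17655409 0.09      ]
```

View pics/c1.png

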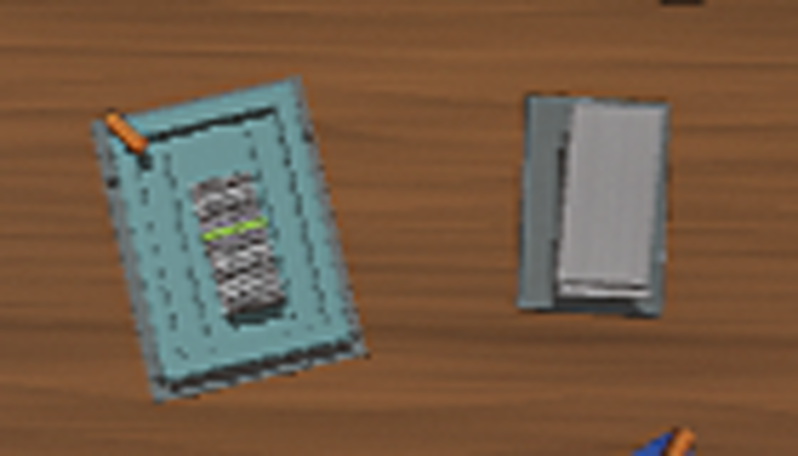

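View pics/c2.png

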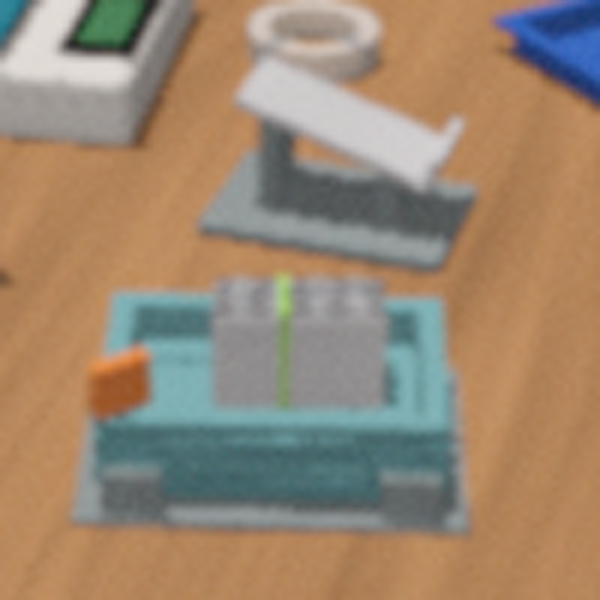

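```bash
python3 - <<'E'
from h import *
s=bot.observe();R,p=tool(s);print(R.round(3)); c=bot.get_calibration('wrist'); C=-np.array(c['R']).T@c['t']; print(C, 'in tool',R.T@(C-p), 'view dir in tool',R.T@np.array(c['R'])[2])
for yaw in (100,-80):
  t,w=delta(s,down(np.radians(yaw)),[0.47,-0.10,0.42]); print(yaw,t.round(3),w.round(1))
E
```

```text
[[-0.     0.226 -0.974]
 [ 0.001 -0.974 -0.226]
 [-1.    -0.001  0.   ]]
[ 0.20756691 -0.59349899  0.37270499] in tool [-0.12482698  0.00016498 -0.06816791] view dir in tool [9.61500277e-01 5.37233680e-04 2.74803436e-01]
100 [-0.172 -0.421 -0.435] [-1.769e+02 -1.000e-01  0.000e+00]
-80 [-0.172 -0.421 -0.435] [3.1 0.  0. ]
```

```bash
python3 - <<'E'
from h import *
s=bot.observe()
t,w=delta(s,down(np.radians(-80)),[0.58,-0.03,0.36]); print(t.round(3),w.round(1))
E
```

```text
[-0.112 -0.465 -0.558] [3.1 0.  0. ]
```

```bash
python3 -m creep '[{"tx":-0.112,"ty":-0.1,"tz":-0.12,"wx":1},{"tx":-0.112,"ty":-0.465,"tz":-0.558,"wx":3},{"tx":-0.112,"ty":-0.465,"tz":-0.558,"wx":3},{"tx":-0.112,"ty":-0.465,"tz":-0.558,"wx":3},{"tx":-0.112,"ty":-0.465,"tz":-0.558,"wx":3},{"tx":-0.112,"ty":-0.465,"tz":-0.558,"wx":3},{"tx":-0.112,"ty":-0.465,"tz":-0.558,"wx":3},{"tx":-0.112,"ty":-0.465,"tz":-0.558,"wx":3}]'; python3 - <<'E'
from h import *
s=bot.observe();print(s['qpos'])
t,w=delta(s,down(np.radians(-80)),[0.58,-0.03,0.36]); print(t.round(3),w.round(1))
E
```

```text
[ 1.27278036  0.52186891 -0.03634992  1.59982834  0.02117991  1.0211414
 -0.11280152]
[-0.112 -0.465 -0.558] [3.1 0.  0. ]$[0]: bad value
```

```bash
python3 -m creep '[{"wx":1,"wy":0,"wz":0,"tx":-0.112,"ty":-0.1,"tz":-0.12,"claw":0},{"wx":3,"wy":0,"wz":0,"tx":-0.112,"ty":-0.465,"tz":-0.558,"claw":0},{"wx":3,"wy":0,"wz":0,"tx":-0.112,"ty":-0.465,"tz":-0.558,"claw":0},{"wx":3,"wy":0,"wz":0,"tx":-0.112,"ty":-0.465,"tz":-0.558,"claw":0},{"wx":3,"wy":0,"wz":0,"tx":-0.112,"ty":-0.465,"tz":-0.558,"claw":0},{"wx":3,"wy":0,"wz":0,"tx":-0.112,"ty":-0.465,"tz":-0.558,"claw":0},{"wx":3,"wy":0,"wz":0,"tx":-0.112,"ty":-0.465,"tz":-0.558,"claw":0},{"wx":3,"wy":0,"wz":0,"tx":-0.112,"ty":-0.465,"tz":-0.558,"claw":0}]'; python3 - <<'E'
from h import *
s=bot.observe();print(s['qpos'])
t,w=delta(s,down(np.radians(-80)),[0.58,-0.03,0.36]); print(t.round(3),w.round(1))
E
```

```text
clock: 0.95
position: [0.3762, -0.2976, 0.3197]
tool_rot: [-1.392, 1.57, 1.924]
force: [1.3, -1.1, 0.2]
grip_width: 0.0854
[ 0.70751426  0.21592168 -0.19198514  1.86993353  0.04637753  1.06055174
 -0.89832334]
[-0.04  -0.228 -0.247] [0. 0. 0.]
```

```bash
python3 -m creep '[{"wx":0,"wy":0,"wz":0,"tx":-0.04,"ty":-0.228,"tz":-0.247,"claw":0},{"wx":0,"wy":0,"wz":0,"tx":-0.04,"ty":-0.228,"tz":-0.247,"claw":0},{"wx":0,"wy":0,"wz":0,"tx":-0.04,"ty":-0.228,"tz":-0.247,"claw":0},{"wx":0,"wy":0,"wz":0,"tx":-0.04,"ty":-0.228,"tz":-0.247,"claw":0},{"wx":0,"wy":0,"wz":0,"tx":-0.04,"ty":-0.228,"tz":-0.247,"claw":0},{"wx":0,"wy":0,"wz":0,"tx":-0.04,"ty":-0.228,"tz":-0.247,"claw":0},{"wx":0,"wy":0,"wz":0,"tx":-0.04,"ty":-0.228,"tz":-0.247,"claw":0},{"wx":0,"wy":0,"wz":0,"tx":-0.04,"ty":-0.228,"tz":-0.247,"claw":0}]'; python3 - <<'E'
from h import *
import pickle
s=bot.observe();print(s['qpos'],s['qd'].round(3))
t,w=delta(s,down(np.radians(-80)),[0.58,-0.03,0.36]); print(t.round(3),w.round(1))
c=bot.get_calibration('wrist'); im=bot.grab_frame('wrist'); cv2.imwrite('pics/w1.png',im); pickle.dump(c,open('w1.pkl','wb'))
E
```

```text
clock: 1.75
position: [0.5816, -0.0246, 0.3596]
tool_rot: [-1.817, 1.568, 1.507]
force: [-1.1, -1.4, -0.9]
grip_width: 0.0853
[ 0.19953233  0.37406657 -0.35693049  1.55580931  0.13241507  1.2354609
 -1.56744269] [ 0.063 -0.034  0.055  0.07   0.001 -0.014  0.064]
[-0.     0.005  0.003] [ 0.4 -0.   0.2]
```

View pics/w1.png

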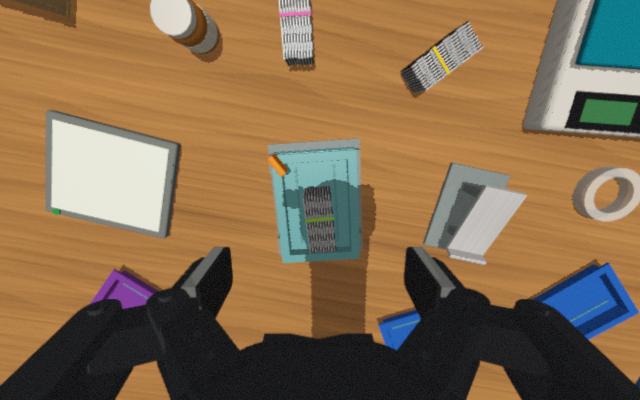

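```bash
python3 - <<'E'
from h import *
a=cv2.imread('pics/w1.png')
def crop(n,x0,y0,x1,y1,f):
    cv2.imwrite(n,cv2.resize(a[y0:y1,x0:x1],None,fx=f,fy=f,interpolation=cv2.INTER_CUBIC))
crop('pics/c3.png',255,130,375,275,4)
crop('pics/c4.png',415,150,535,275,4.5)
crop('pics/c5.png',35,100,190,245,4)
E
```

```text
(no output)
```

View pics/c3.png

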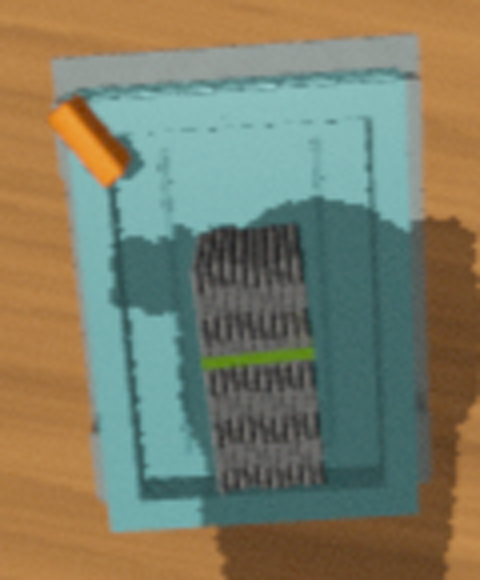

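View pics/c4.png

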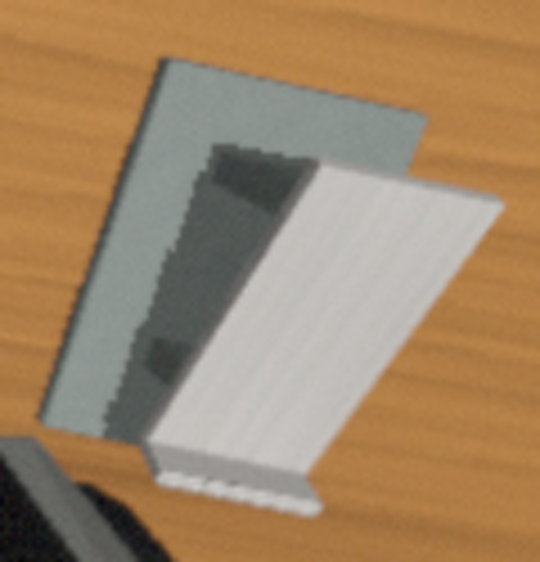

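View pics/c5.png

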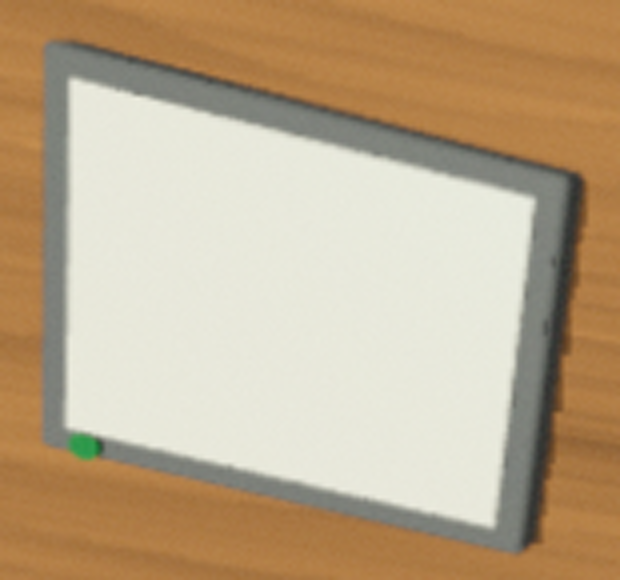

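```bash
cat > fit.py <<'E'
from h import *
import pickle
from scipy.optimize import least_squares
cw=pickle.load(open('w1.pkl','rb')); ct=bot.get_calibration('top'); cs=bot.get_calibration('side')
def P(x0,y0,f,pts): return [((x+.5)/f-.5+x0,(y+.5)/f-.5+y0) for x,y in pts]
def T(q,pts):
    c,s=np.cos(q[2]),np.sin(q[2]); pts=np.array(pts,float)
    return np.c_[q[0]+c*pts[:,0]-s*pts[:,1], q[1]+s*pts[:,0]+c*pts[:,1], pts[:,2]]
def fit(obs,q0):
    f=lambda q: np.concatenate([(proj(c,T(q,m))-np.array(uv)).ravel()*w for c,m,uv,w in obs])
    r=least_squares(f,q0); return r.x,f(r.x)
E
cat > f1.py <<'E'
from fit import *
m=lambda *a:[tuple(np.array(p)/1000) for p in a]
tray=[(cw,m((88,-63,56),(-88,63,56),(-88,-63,56)),P(255,130,4,[(415,75),(110,530),(417,512)]),1)]
qt,r=fit(tray,[.51,-.04,.2]);print('tray',qt,r.round(1))
b=[(cw,m((-45,20,91),(-45,-20,91),(0,20,91),(0,-20,91)),P(255,130,4,[(220,490),(326,484),(205,362),(315,352)]),1)]
qb,r=fit(b,[.5,-.04,.2]);print('bundle',qb,r.round(1))
pn=[(cw,m((85,100,16),(85,-100,16),(-85,-100,16),(-85,100,16)),P(35,100,4,[(48,42),(578,172),(525,548),(45,440)]),1)]
qp,r=fit(pn,[.5,.3,0]);print('panel',qp,r.round(1))
c,s=np.cos(np.radians(18)),np.sin(np.radians(18))
pl=lambda x,y,z=0:(x*c-z*s,y,x*s+z*c+68)
rp=[(cw,m(pl(60,30),pl(60,-30),pl(-60,30),pl(-60,-30)),P(415,150,4.5,[(318,160),(502,205),(150,440),(303,472)]),1)]
qr,r=fit(rp,[.53,-.28,0]);print('plate',qr,r.round(1))
rb=[(cw,m((75,50,0),(75,-50,0),(-75,50,0)),P(415,150,4.5,[(162,58),(428,118),(42,425)]),1)]
for h in (0,.006,.01,.012):
  rb2=[(rb[0][0],[(x,y,h) for x,y,z in rb[0][1]],rb[0][2],1)]
  q,r=fit(rb2,[.53,-.28,0]);print('base',h,q,r.round(1))
pickle.dump((qt,qb,qp,qr),open('poses.pkl','wb'))
ims={'w':(cw,'pics/w1.png'),'t':(ct,'pics/top0.png'),'s':(cs,'pics/side0.png')}
def box(X,Y,z0,z1): 
    a=[(X,Y),(X,-Y),(-X,-Y),(-X,Y)]; return [[(x,y,z) for x,y in a+a[:1]] for z in (z0,z1)]+[[(x,y,z0),(x,y,z1)] for x,y in a]
W=[(qt,[box(88,63,56,56)[0]],(0,0,255)),(qb,box(45,20,35,91),(255,0,255)),(qp,box(85,100,0,16),(0,0,255)),(qr,[[pl(60,30),pl(60,-30),pl(-60,-30),pl(-60,30),pl(60,30)],[pl(-60,30),pl(-60,30,16),pl(-60,-30,16),pl(-60,-30)]],(0,0,255)),
(qt,[[(76-14,52-9,86),(76+14,52+9,86)]],(255,0,0))]
F={'w':(0,90,640,300,1.25),'t':(200,170,420,250,3.6),'s':(230,110,430,330,2.7)}
for k,(cc,fn) in ims.items():
    x0,y0,x1,y1,f=F[k]; f=f*1.0
    im=cv2.resize(cv2.imread(fn)[y0:y1,x0:x1],None,fx=f,fy=f,interpolation=cv2.INTER_CUBIC)
    for q,ls,col in W:
        for l in ls:
            uv=proj(cc,T(q,np.array(l)/1000)); uv=((uv+.5-[x0,y0])*f-.5)
            cv2.polylines(im,[np.round(uv*8).astype(int)],False,col,1,cv2.LINE_AA,3)
    cv2.imwrite(f'pics/ov_{k}.png',im)
E
python3 f1.py
```

```text
tray [ 0.5146542  -0.0366216   0.23240824] [-0.4  0.4  0.  -0.8  0.5  0.3]
bundle [ 0.50735867 -0.04089534  0.27289026] [-0.5 -1.7 -0.1 -2.4  0.2  1.9  0.4  2. ]
panel [ 0.49239075  0.30342176 -0.07320878] [-0.5 -2.1 -0.1 -0.2  0.8  1.8 -0.1  1.2]
plate [ 0.54114866 -0.28748719 -0.03033659] [ 0.2  0.6  0.2 -0.7 -0.9 -0.   0.4  0.1]
base 0 [ 0.53890138 -0.29258187 -0.02874003] [ 1.   0.6 -1.  -0.5 -0.  -0.2]
base 0.006 [ 0.53981011 -0.28931085 -0.02825699] [ 0.8  0.2 -0.4 -0.7 -0.5  0.5]
base 0.01 [ 0.54041454 -0.28713031 -0.02792765] [ 0.7  0.  -0.  -0.8 -0.8  0.9]
base 0.012 [ 0.54071633 -0.28604007 -0.02776076] [ 0.7 -0.1  0.2 -0.9 -0.9  1.2]
```

View pics/ov_w.png

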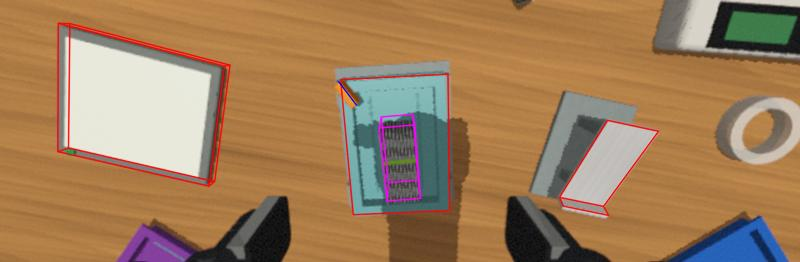

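View pics/ov_t.png

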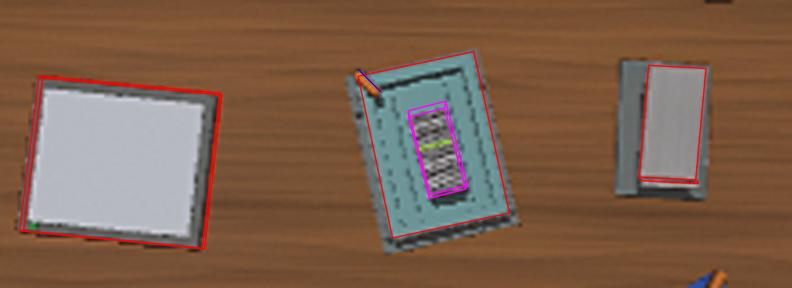

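View pics/ov_s.png

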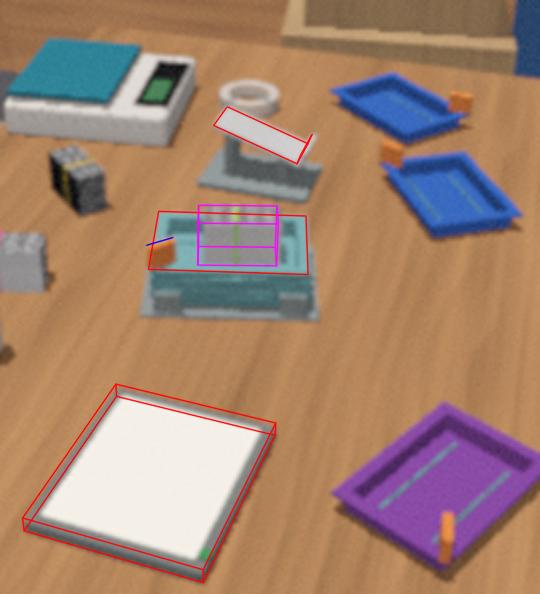

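```bash
cat >> f1.py <<'E'
def ov(fn,cc,x0,y0,x1,y1,f,out,W):
    im=cv2.resize(cv2.imread(fn)[y0:y1,x0:x1],None,fx=f,fy=f,interpolation=cv2.INTER_CUBIC)
    for q,ls,col in W:
        for l in ls:
            uv=proj(cc,T(q,np.array(l)/1000)); uv=((uv+.5-[x0,y0])*f-.5)
            cv2.polylines(im,[np.round(uv*8).astype(int)],False,col,1,cv2.LINE_AA,3)
    cv2.imwrite(out,im)
ov('pics/w1.png',cw,255,130,375,275,4,'pics/ov3.png',W)
ov('pics/side0.png',cs,270,140,370,240,6,'pics/ov4.png',W)
E
python3 f1.py >/dev/null
```

```text
(no output)
```

View pics/ov3.png

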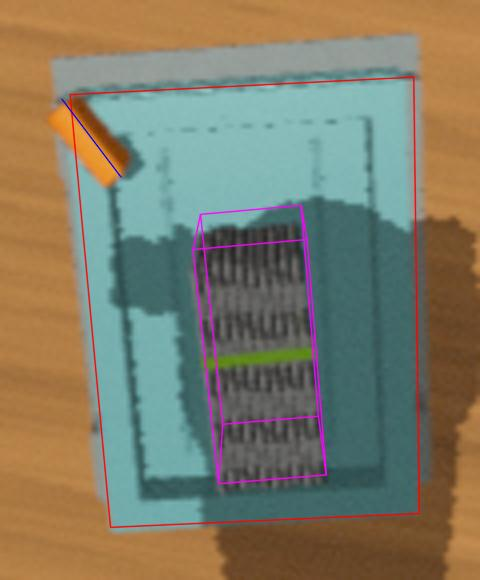

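View pics/ov4.png

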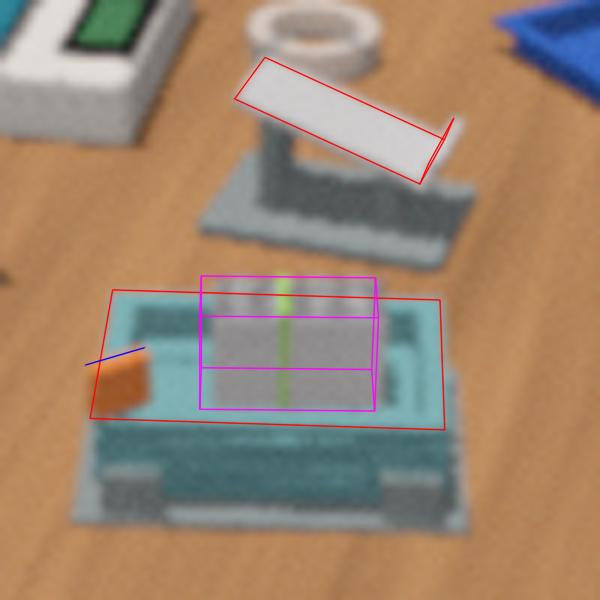

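```bash
cat > f2.py <<'E'
exec(open('f1.py').read().split("ims=")[0])
m=lambda *a:[tuple(np.array(p)/1000) for p in a]
b=[(cw,m((-45,20,91),(-45,-20,91)),P(255,130,4,[(220,490),(326,484)]),1),
 (cs,m((45,20,35),(-45,20,35),(45,20,91),(-45,20,91)),P(270,140,6,[(212,405),(385,408),(212,319),(388,320)]),1.)]
qb,r=fit(b,[.5,-.04,.2]);print('bundle',qb,r.round(1))
tray+=[(cs,m((88,-63,56),(-88,-63,56),(-88,63,56)),P(270,140,6,[(112,290),(445,298),(450,428)]),1)]
qt,r=fit(tray,[.51,-.04,.2]);print('tray',qt,r.round(1))
pickle.dump((qt,qb,qp,qr),open('poses.pkl','wb'))
rest=open('f1.py').read().split("ims=")[1]
exec("ims="+rest)
E
python3 f2.py
```

```text
tray [ 0.5146542  -0.0366216   0.23240824] [-0.4  0.4  0.  -0.8  0.5  0.3]
bundle [ 0.50735867 -0.04089534  0.27289026] [-0.5 -1.7 -0.1 -2.4  0.2  1.9  0.4  2. ]
panel [ 0.49239075  0.30342176 -0.07320878] [-0.5 -2.1 -0.1 -0.2  0.8  1.8 -0.1  1.2]
plate [ 0.54114866 -0.28748719 -0.03033659] [ 0.2  0.6  0.2 -0.7 -0.9 -0.   0.4  0.1]
base 0 [ 0.53890138 -0.29258187 -0.02874003] [ 1.   0.6 -1.  -0.5 -0.  -0.2]
base 0.006 [ 0.53981011 -0.28931085 -0.02825699] [ 0.8  0.2 -0.4 -0.7 -0.5  0.5]
base 0.01 [ 0.54041454 -0.28713031 -0.02792765] [ 0.7  0.  -0.  -0.8 -0.8  0.9]
base 0.012 [ 0.54071633 -0.28604007 -0.02776076] [ 0.7 -0.1  0.2 -0.9 -0.9  1.2]
bundle [ 0.50324549 -0.04196935  0.27759171] [-0.1  1.   0.2  0.1 -0.7  0.7 -0.4  0.4 -0.7 -0.5 -0.2 -0.4]
tray [ 0.51419739 -0.03673691  0.23405082] [-0.5  0.7  0.1 -0.5  0.6  0.5  0.1 -0.1 -0.8  0.2 -0.8  0.2]
```

View pics/ov3.png

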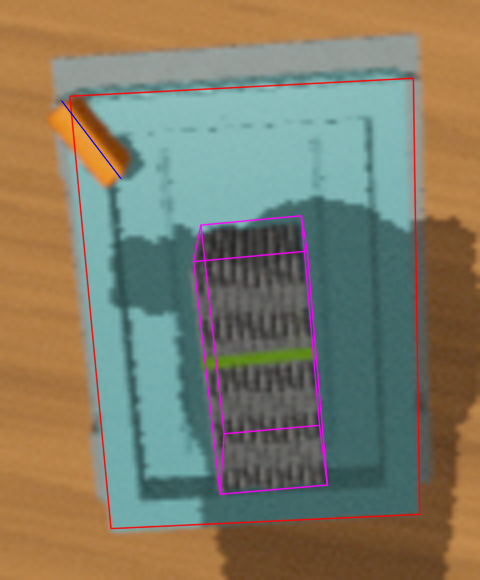

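View pics/ov4.png

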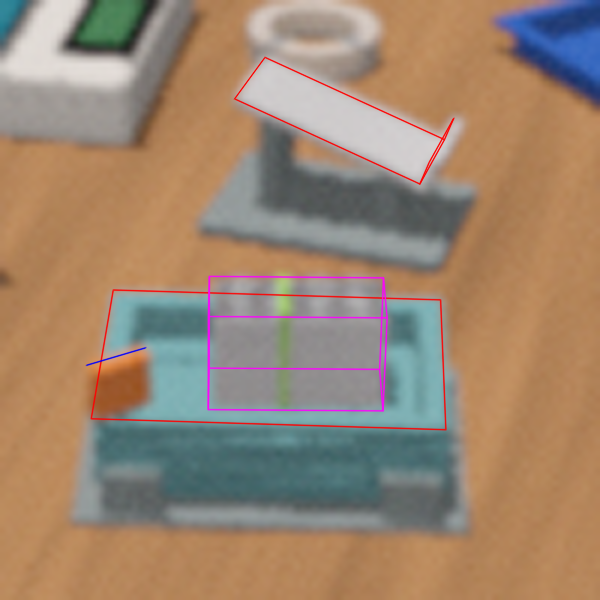

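```bash
python3 - <<'E'
from h import *
s=bot.observe()
for z in (.16,.074):
  t,w=delta(s,down(0.278-np.pi/2),[0.503,-0.042,z]); print(t.round(4),w.round(1))
E
```

```text
[0.1993 0.0009 0.0787] [-5.7  0.   0.1]
[0.2853 0.001  0.0787] [-5.7  0.   0.1]
```

```bash
python3 -m creep '[{"wx":-5.7,"wy":0,"wz":0.1,"tx":0.2,"ty":0.001,"tz":0.079,"claw":0.3},{"wx":-5.7,"wy":0,"wz":0.1,"tx":0.2,"ty":0.001,"tz":0.079,"claw":0.3},{"wx":-5.7,"wy":0,"wz":0.1,"tx":0.2,"ty":0.001,"tz":0.079,"claw":0.3},{"wx":-5.7,"wy":0,"wz":0.1,"tx":0.2,"ty":0.001,"tz":0.079,"claw":0.3},{"wx":-5.7,"wy":0,"wz":0.1,"tx":0.2,"ty":0.001,"tz":0.079,"claw":0.3},{"wx":-5.7,"wy":0,"wz":0.1,"tx":0.2,"ty":0.001,"tz":0.079,"claw":0.3},{"wx":-5.7,"wy":0,"wz":0.1,"tx":0.2,"ty":0.001,"tz":0.079,"claw":0.3},{"wx":-5.7,"wy":0,"wz":0.1,"tx":0.2,"ty":0.001,"tz":0.079,"claw":0.3}]' 40; python3 - <<'E'
from h import *
import pickle
s=bot.observe();print(s['qpos'].round(3),s['qd'].round(3))
t,w=delta(s,down(0.278-np.pi/2),[0.503,-0.042,.074]); print(t.round(4),w.round(1))
c=bot.get_calibration('wrist'); im=bot.grab_frame('wrist'); cv2.imwrite('pics/w2.png',im); pickle.dump(c,open('w2.pkl','wb'))
E
```

```text
clock: 2.6
position: [0.5038, -0.0424, 0.1606]
tool_rot: [2.73, 1.569, -0.134]
force: [0.6, -0.3, 0.4]
grip_width: 0.0597
[ 0.228  0.473 -0.342  1.981  0.233  0.724 -1.548] [-0.002 -0.001 -0.001  0.004  0.001 -0.006 -0.002]
[ 0.0866 -0.0007  0.0008] [ 0.  -0.1 -0. ]
```

View pics/w2.png

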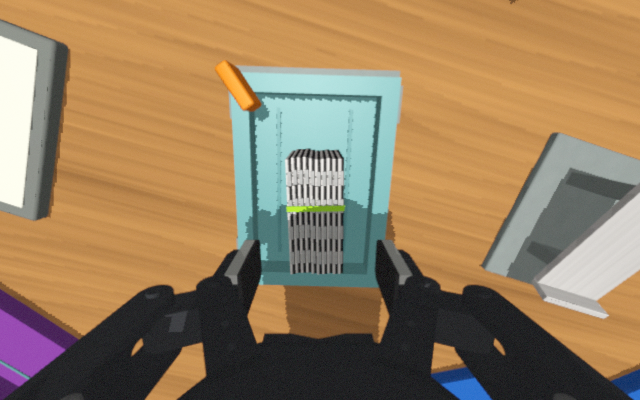

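```bash
python3 - <<'E'
from fit import *
c2=pickle.load(open('w2.pkl','rb')); qt,qb,qp,qr=pickle.load(open('poses.pkl','rb'))
print(proj(c2,T(qb,[(-.045,.02,.091),(-.045,-.02,.091),(.045,.02,.091),(.045,-.02,.091)])).round(1))
print(proj(c2,T(qt,[(.088,.063,.056),(.088,-.063,.056),(-.088,.063,.056),(-.088,-.063,.056)])).round(1))
a=cv2.imread('pics/w2.png'); cv2.imwrite('pics/c6.png',cv2.resize(a[50:300,200:420],None,fx=2.4,fy=2.4,interpolation=cv2.INTER_CUBIC))
E
```

```text
[[290.1 274. ]
 [343.3 274. ]
 [286.7 153.5]
 [346.7 153.5]]
[[232.4  67.5]
 [405.3  75.9]
 [239.6 281.9]
 [380.4 287.2]]
```

View pics/c6.png

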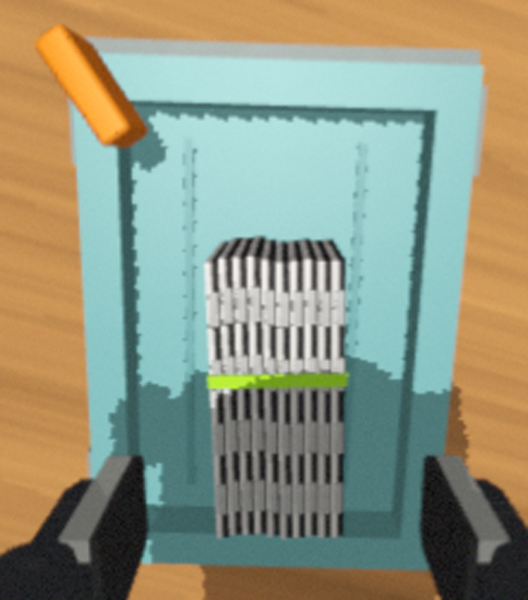

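```bash
python3 -m creep '[{"wx":0,"wy":0,"wz":0,"tx":0.045,"ty":-0.001,"tz":0.001,"claw":0.3},{"wx":0,"wy":0,"wz":0,"tx":0.075,"ty":-0.001,"tz":0.001,"claw":0.3},{"wx":0,"wy":0,"wz":0,"tx":0.087,"ty":-0.001,"tz":0.001,"claw":0.3},{"wx":0,"wy":0,"wz":0,"tx":0.087,"ty":-0.001,"tz":0.001,"claw":0.4},{"wx":0,"wy":0,"wz":0,"tx":0.087,"ty":-0.001,"tz":0.001,"claw":1},{"wx":0,"wy":0,"wz":0,"tx":0.087,"ty":-0.001,"tz":0.001,"claw":1},{"wx":0,"wy":0,"wz":0,"tx":0.087,"ty":-0.001,"tz":0.001,"claw":1},{"wx":0,"wy":0,"wz":0,"tx":0.087,"ty":-0.001,"tz":0.001,"claw":1}]' 40
python3 - <<'E'
from h import *
s=bot.observe(); R,p=tool(s); print(R.round(3),s['force'])
E
```

```text
clock: 3.45
position: [0.5034, -0.0418, 0.0747]
tool_rot: [2.733, 1.567, -0.13]
force: [-1.6, -0.8, 11.6]
grip_width: 0.0397
[[ 0.004  0.275 -0.962]
 [-0.    -0.962 -0.275]
 [-1.     0.002 -0.004]] [-1.64000073 -0.7780804  11.61891411]
```

```bash
python3 -m creep '[{"wx":0,"wy":0,"wz":0,"tx":-0.03,"ty":0,"tz":0,"claw":1},{"wx":0,"wy":0,"wz":0,"tx":-0.08,"ty":0,"tz":0,"claw":1},{"wx":0,"wy":0,"wz":0,"tx":-0.12,"ty":0,"tz":0,"claw":1},{"wx":0,"wy":0,"wz":0,"tx":-0.14,"ty":0,"tz":0,"claw":1},{"wx":0,"wy":0,"wz":0,"tx":-0.14,"ty":0,"tz":0,"claw":1},{"wx":0,"wy":0,"wz":0,"tx":-0.14,"ty":0,"tz":0,"claw":1}]'
python3 - <<'E'
from h import *
cv2.imwrite('pics/side2.png',cv2.resize(bot.grab_frame('side')[60:260,200:440],None,fx=3.3,fy=3,interpolation=cv2.INTER_CUBIC)); cv2.imwrite('pics/w3.png',bot.grab_frame('wrist'))
E
```

```text
clock: 4.05
position: [0.5027, -0.0419, 0.2149]
tool_rot: [2.686, 1.566, -0.178]
force: [0.1, -0.7, -2.8]
grip_width: 0.0396
```

View pics/side2.png

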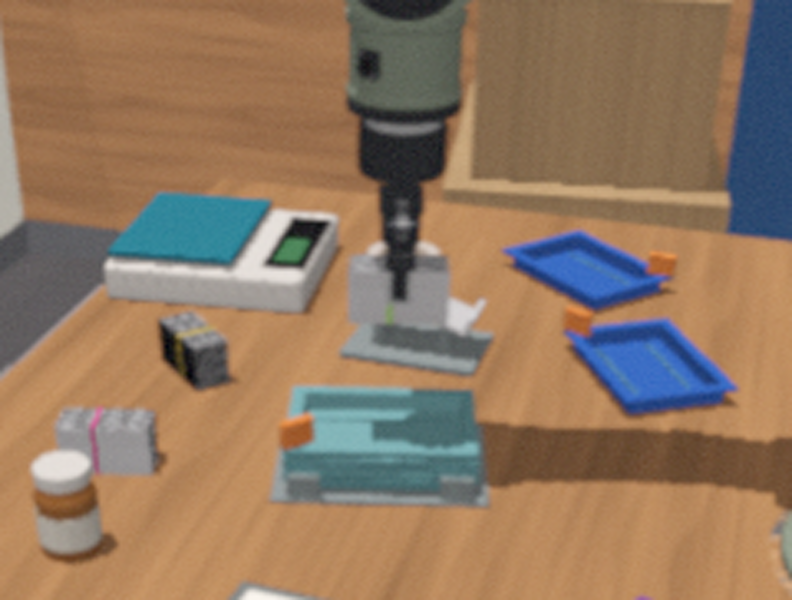

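View pics/w3.png

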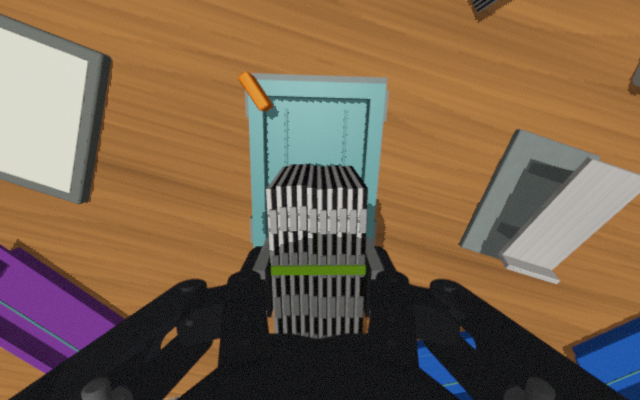

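```bash
cat > pl.py <<'E'
from fit import *
qt,qb,qp,qr=pickle.load(open('poses.pkl','rb'))
Rb=Ro.from_euler('ZY',[qr[2],-np.radians(18)]).as_matrix()
Rt=Rb@np.array([[0,0,-1],[0,-1,0],[-1,0,0.]])
pc=np.array([qr[0],qr[1],.068])
def tgt(h,xb=-.010): return pc+Rb@np.array([xb,0,h+.0397])
E
python3 - <<'E'
from pl import *
s=bot.observe()
for h in (.07,.01,0):
  t,w=delta(s,Rt,tgt(h)); print(h,tgt(h).round(3),t.round(4),w.round(1))
E
```

```text
0.07 [ 0.498 -0.286  0.169] [0.0446 0.2337 0.0715] [17.5 17.7  2.7]
0.01 [ 0.516 -0.287  0.112] [0.1017 0.2393 0.054 ] [17.5 17.7  2.7]
0 [ 0.519 -0.287  0.103] [0.1113 0.2402 0.0511] [17.5 17.7  2.7]
```

```bash
python3 -m creep '[{"wx":4,"wy":4,"wz":0.6,"tx":0.005,"ty":0.04,"tz":0.01,"claw":1},{"wx":8,"wy":8,"wz":1.3,"tx":0.01,"ty":0.08,"tz":0.025,"claw":1},{"wx":12,"wy":12,"wz":1.9,"tx":0.02,"ty":0.12,"tz":0.04,"claw":1},{"wx":17.5,"wy":17.7,"wz":2.7,"tx":0.03,"ty":0.16,"tz":0.055,"claw":1},{"wx":17.5,"wy":17.7,"wz":2.7,"tx":0.04,"ty":0.2,"tz":0.065,"claw":1},{"wx":17.5,"wy":17.7,"wz":2.7,"tx":0.0446,"ty":0.2337,"tz":0.0715,"claw":1},{"wx":17.5,"wy":17.7,"wz":2.7,"tx":0.0446,"ty":0.2337,"tz":0.0715,"claw":1},{"wx":17.5,"wy":17.7,"wz":2.7,"tx":0.0446,"ty":0.2337,"tz":0.0715,"claw":1}]'
python3 - <<'E'
from pl import *
s=bot.observe(); print(s['qpos'].round(2))
for h in (.07,.01,0):
  t,w=delta(s,Rt,tgt(h)); print(h,t.round(4),w.round(1))
cv2.imwrite('pics/side3.png',cv2.resize(bot.grab_frame('side')[60:260,200:440],None,fx=3.,fy=3,interpolation=cv2.INTER_CUBIC))
pickle.dump(bot.get_calibration('wrist'),open('w4.pkl','wb')); cv2.imwrite('pics/w4.png',bot.grab_frame('wrist'))
E
```

```text
clock: 4.95
position: [0.497, -0.2863, 0.1678]
tool_rot: [-3.135, 1.259, -0.024]
force: [-0.5, 0.8, -2.4]
grip_width: 0.0395
[ 0.77  0.47 -0.36  2.02  0.07  0.4  -1.2 ]
0.07 [-0.0011 -0.0001 -0.0012] [-0.1  0.1  0.1]
0.01 [ 0.0589 -0.     -0.0013] [-0.1  0.1  0.1]
0 [ 0.0689  0.     -0.0013] [-0.1  0.1  0.1]
```

View pics/side3.png

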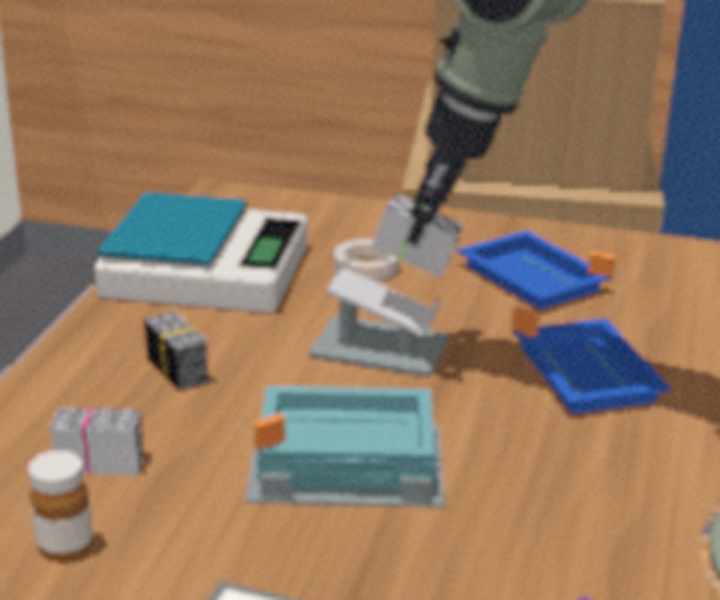

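View pics/w4.png

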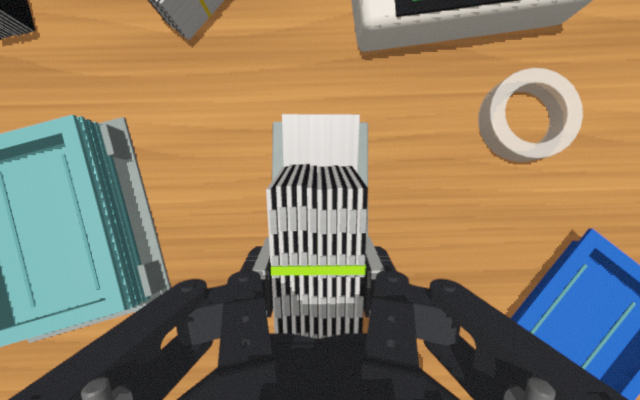

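```bash
python3 - <<'E'
from pl import *
c=pickle.load(open('w4.pkl','rb'))
print(proj(c,[pc+Rb@np.array([.06,y,0]) for y in (.03,-.03)]).round(1))
E
python3 -m creep '[{"wx":0,"wy":0,"wz":0,"tx":0.03,"ty":0,"tz":-0.001,"claw":1},{"wx":0,"wy":0,"wz":0,"tx":0.05,"ty":0,"tz":-0.001,"claw":1},{"wx":0,"wy":0,"wz":0,"tx":0.06,"ty":0,"tz":-0.001,"claw":1},{"wx":0,"wy":0,"wz":0,"tx":0.062,"ty":0,"tz":-0.001,"claw":1},{"wx":0,"wy":0,"wz":0,"tx":0.062,"ty":0,"tz":-0.001,"claw":1}]'
```

```text
[[279.5 112.7]
 [357.2 112.7]]
clock: 5.55
position: [0.5178, -0.2849, 0.1103]
tool_rot: [-3.137, 1.258, -0.023]
force: [0.1, -0.3, -0.7]
grip_width: 0.0396
```

```bash
python3 -m creep '[{"wx":0,"wy":0,"wz":0,"tx":0.002,"ty":0.002,"tz":0,"claw":1},{"wx":0,"wy":0,"wz":0,"tx":0.004,"ty":0.002,"tz":0,"claw":1},{"wx":0,"wy":0,"wz":0,"tx":0.005,"ty":0.002,"tz":0,"claw":1}]'
python3 -m creep '[{"wx":0,"wy":0,"wz":0,"tx":0.001,"ty":0,"tz":0,"claw":1},{"wx":0,"wy":0,"wz":0,"tx":0.0015,"ty":0,"tz":0,"claw":1}]'
```

```text
clock: 5.85
position: [0.5193, -0.2872, 0.1058]
tool_rot: [-3.138, 1.258, -0.025]
force: [-0.2, 0.1, -1.8]
grip_width: 0.0397
clock: 6.05
position: [0.5198, -0.2874, 0.1045]
tool_rot: [-3.138, 1.258, -0.025]
force: [0.0, -0.3, -2.6]
grip_width: 0.0394
```

```bash
python3 -m creep '[{"wx":0,"wy":0,"wz":0,"tx":0.001,"ty":0,"tz":0,"claw":1},{"wx":0,"wy":0,"wz":0,"tx":0.0015,"ty":0,"tz":0,"claw":1},{"wx":0,"wy":0,"wz":0,"tx":0.0015,"ty":0,"tz":0,"claw":1}]'
python3 -m creep '[{"wx":0,"wy":0,"wz":0,"tx":0.001,"ty":0,"tz":0,"claw":1},{"wx":0,"wy":0,"wz":0,"tx":0.001,"ty":0,"tz":0,"claw":1}]'
```

```text
clock: 6.35
position: [0.5202, -0.2874, 0.103]
tool_rot: [-3.138, 1.258, -0.025]
force: [-1.2, 0.4, -1.2]
grip_width: 0.0394
clock: 6.55
position: [0.5202, -0.2873, 0.1028]
tool_rot: [-3.14, 1.258, -0.026]
force: [-12.3, 5.9, 20.3]
grip_width: 0.0394
```

```bash
python3 -m creep '[{"wx":0,"wy":0,"wz":0,"tx":-0.0005,"ty":0,"tz":0,"claw":1},{"wx":0,"wy":0,"wz":0,"tx":-0.0008,"ty":0,"tz":0,"claw":1}]'
python3 -m creep '[{"wx":0,"wy":0,"wz":0,"tx":0,"ty":0,"tz":0,"claw":0.5},{"wx":0,"wy":0,"wz":0,"tx":0,"ty":0,"tz":0,"claw":0.4},{"wx":0,"wy":0,"wz":0,"tx":0,"ty":0,"tz":0,"claw":0.3},{"wx":0,"wy":0,"wz":0,"tx":0,"ty":0,"tz":0,"claw":0.3}]'
python3 - <<'E'
from h import *
cv2.imwrite('pics/side4.png',cv2.resize(bot.grab_frame('side')[60:260,200:440],None,fx=3.,fy=3,interpolation=cv2.INTER_CUBIC))
E
```

```text
clock: 6.75
position: [0.52, -0.2873, 0.1036]
tool_rot: [-3.14, 1.258, -0.026]
force: [0.3, -0.2, -2.1]
grip_width: 0.0397
clock: 7.15
position: [0.5201, -0.2873, 0.1036]
tool_rot: [-3.14, 1.258, -0.026]
force: [-0.2, 0.4, -0.8]
grip_width: 0.06
```

View pics/side4.png

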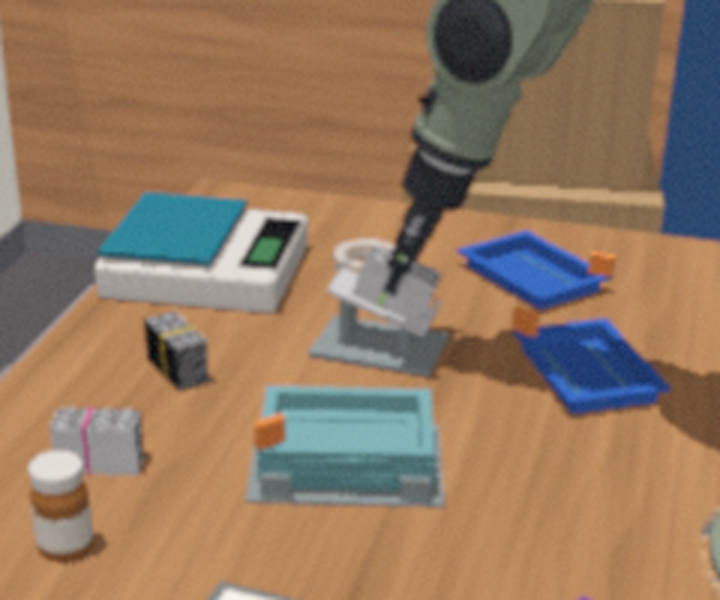

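The bundle sits on the plate against the lip, at about (395,290), and the jaws are open. I'll retreat along the tool axis.

```bash
python3 -m creep '[{"wx":0,"wy":0,"wz":0,"tx":-0.02,"ty":0,"tz":0,"claw":0.3},{"wx":0,"wy":0,"wz":0,"tx":-0.06,"ty":0,"tz":0,"claw":0.3},{"wx":0,"wy":0,"wz":0,"tx":-0.1,"ty":0,"tz":0,"claw":0.3},{"wx":0,"wy":0,"wz":0,"tx":-0.12,"ty":0,"tz":0,"claw":0.3},{"wx":0,"wy":0,"wz":0,"tx":-0.12,"ty":0,"tz":0,"claw":0.3}]'
python3 - <<'E'
from pl import *
s=bot.observe()
a=bot.grab_frame('side');cv2.imwrite('pics/side5.png',a)
pickle.dump(bot.get_calibration('wrist'),open('w5.pkl','wb')); b=bot.grab_frame('wrist');cv2.imwrite('pics/w5.png',b)
cv2.imwrite('pics/c7.png',cv2.resize(a[130:190,290:370],None,fx=8,fy=8,interpolation=cv2.INTER_CUBIC))
qt,qb,qp,qr=pickle.load(open('poses.pkl','rb'))
# tray view pose
yaw=qt[2]+.6; print(np.degrees(yaw))
tab=T(qt,[(.076,.052,.076)])[0]; print(tab)
for y in (yaw-np.pi/2,yaw+np.pi/2):
  t,w=delta(s,down(y),[tab[0],tab[1],.16]); print(t.round(3),w.round(1))
E
```

```text
clock: 7.7
position: [0.4833, -0.2873, 0.2206]
tool_rot: [3.134, 1.254, -0.036]
force: [0.7, -1.1, -0.3]
grip_width: 0.06
47.78759185657015
[0.57606541 0.03147121 0.076     ]
[ 0.083 -0.321 -0.061] [-49.  -16.9  -7.9]
[ 0.083 -0.321 -0.061] [129.3  -9.6  20.6]
```

View pics/c7.png

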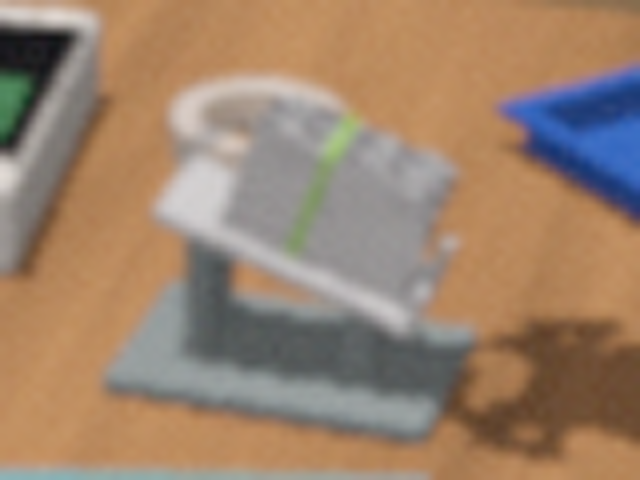

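View pics/w5.png

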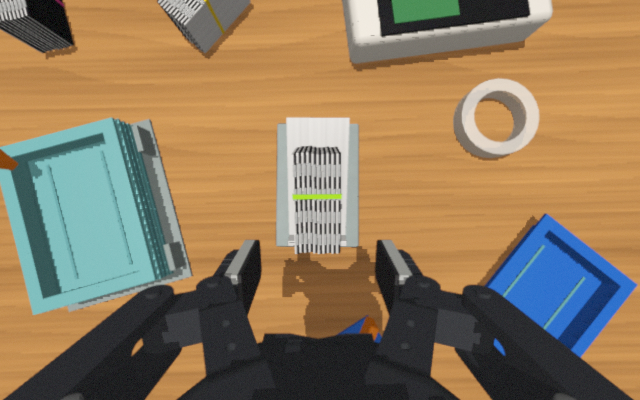

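The bundle now lies flat on the plate, lengthwise (294–342, 148–252 px), and released. Next is the orange tab.

```bash
python3 -m creep '[{"wx":-6,"wy":-2,"wz":-1,"tx":0.01,"ty":-0.05,"tz":-0.01,"claw":0.55},{"wx":-12,"wy":-4,"wz":-2,"tx":0.02,"ty":-0.1,"tz":-0.02,"claw":0.55},{"wx":-19,"wy":-6,"wz":-3,"tx":0.03,"ty":-0.15,"tz":-0.03,"claw":0.55},{"wx":-26,"wy":-9,"wz":-4,"tx":0.037,"ty":-0.19,"tz":-0.039,"claw":0.55},{"wx":-33,"wy":-11,"wz":-5,"tx":0.045,"ty":-0.23,"tz":-0.047,"claw":0.55},{"wx":-40,"wy":-14,"wz":-6.5,"tx":0.055,"ty":-0.28,"tz":-0.055,"claw":0.55},{"wx":-49,"wy":-16.9,"wz":-7.9,"tx":0.055,"ty":-0.321,"tz":-0.061,"claw":0.55},{"wx":-49,"wy":-16.9,"wz":-7.9,"tx":0.055,"ty":-0.321,"tz":-0.061,"claw":0.55}]' 
python3 - <<'E'
from pl import *
s=bot.observe();print(s['qpos'].round(2),s['qd'].round(2))
yaw=qt[2]+.6;tab=T(qt,[(.076,.052,.076)])[0]
t,w=delta(s,down(yaw-np.pi/2),[tab[0],tab[1],.20]); print(t.round(3),w.round(1))
E
```

```text
clock: 8.6
position: [0.5676, 0.0398, 0.1829]
tool_rot: [-1.66, 1.564, 2.329]
force: [-1.0, -0.7, -0.5]
grip_width: 0.0387
[ 0.2   0.56 -0.53  1.79  0.34  0.89 -1.2 ] [ 0.08 -0.01  0.05  0.02  0.01  0.03  0.11]
[-0.017  0.012  0.001] [ 0.8 -0.   0.4]
```

```bash
python3 -m creep '[{"wx":0.8,"wy":0,"wz":0.4,"tx":-0.04,"ty":0.012,"tz":0.001,"claw":0.4},{"wx":0.8,"wy":0,"wz":0.4,"tx":-0.04,"ty":0.012,"tz":0.001,"claw":0.4},{"wx":0.8,"wy":0,"wz":0.4,"tx":-0.04,"ty":0.012,"tz":0.001,"claw":0.4}]' 
python3 - <<'E'
from pl import *
s=bot.observe();print(s['qd'].round(3))
yaw=qt[2]+.6;tab=T(qt,[(.076,.052,.076)])[0]
t,w=delta(s,down(yaw-np.pi/2),[tab[0],tab[1],.20]); print(t.round(3),w.round(1))
c=bot.get_calibration('wrist');pickle.dump(c,open('w6.pkl','wb')); b=bot.grab_frame('wrist');cv2.imwrite('pics/w6.png',b)
print(proj(c,T(qt,[(.088,.063,.056),(.088,-.063,.056),(-.088,-.063,.056),(-.088,.063,.056)])).round(1))
u=np.array([np.cos(.6),np.sin(.6)]);n=np.array([-u[1],u[0]])
print(proj(c,T(qt,[tuple(np.array([.076,.052])+a*.016*u+b*.005*n)+(.086,) for a,b in ((1,1),(1,-1),(-1,-1),(-1,1))])).round(1))
E
```

```text
clock: 8.9
position: [0.5763, 0.0312, 0.2222]
tool_rot: [-2.546, 1.57, 1.43]
force: [-0.1, 0.0, -0.2]
grip_width: 0.0513
[ 0.004  0.01   0.004  0.025  0.003 -0.005 -0.003]
[ 0.022 -0.    -0.   ] [ 0. -0.  0.]
[[315.8 170.1]
 [412.3 235.3]
 [319.9 346.4]
 [229.4 295.2]]
[[312.7 176. ]
 [323.6 176. ]
 [323.4 209.3]
 [312.8 209.3]]
```

View pics/w6.png

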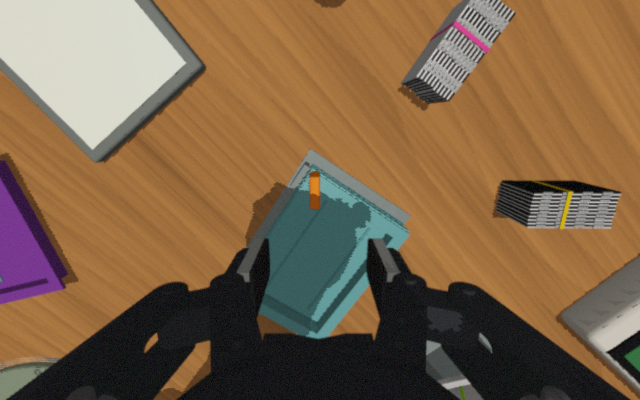

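```bash
python3 - <<'E'
import cv2
a=cv2.imread('pics/w6.png'); cv2.imwrite('pics/c8.png',cv2.resize(a[145:265,250:420],None,fx=4.5,fy=4.5,interpolation=cv2.INTER_CUBIC))
E
```

```text
(no output)
```

View pics/c8.png

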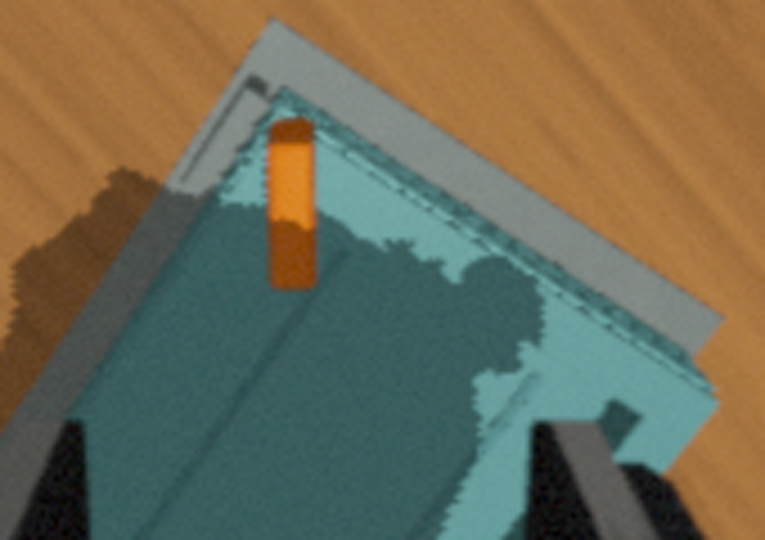

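```bash
python3 -m creep '[{"wx":0,"wy":0,"wz":0,"tx":0.045,"ty":-0.003,"tz":0,"claw":0.55},{"wx":0,"wy":0,"wz":0,"tx":0.09,"ty":-0.003,"tz":0,"claw":0.55},{"wx":0,"wy":0,"wz":0,"tx":0.125,"ty":-0.003,"tz":0,"claw":0.55},{"wx":0,"wy":0,"wz":0,"tx":0.143,"ty":-0.003,"tz":0,"claw":0.55},{"wx":0,"wy":0,"wz":0,"tx":0.143,"ty":-0.003,"tz":0,"claw":0.55},{"wx":0,"wy":0,"wz":0,"tx":0.143,"ty":-0.003,"tz":0,"claw":0.55}]'
python3 - <<'E'
from h import *
b=bot.grab_frame('wrist');cv2.imwrite('pics/w7.png',b)
a=bot.grab_frame('side');cv2.imwrite('pics/side7.png',cv2.resize(a[60:260,200:440],None,fx=3.,fy=3,interpolation=cv2.INTER_CUBIC))
E
```

```text
clock: 9.55
position: [0.5731, 0.0333, 0.0785]
tool_rot: [-1.175, 1.569, 2.802]
force: [-0.5, -0.5, 1.3]
grip_width: 0.0385
```

View pics/w7.png

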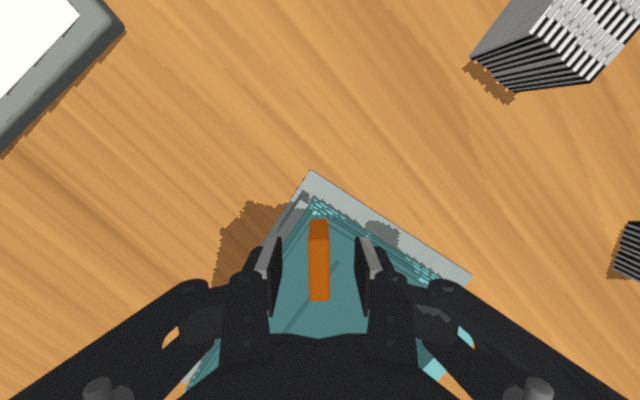

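View pics/side7.png

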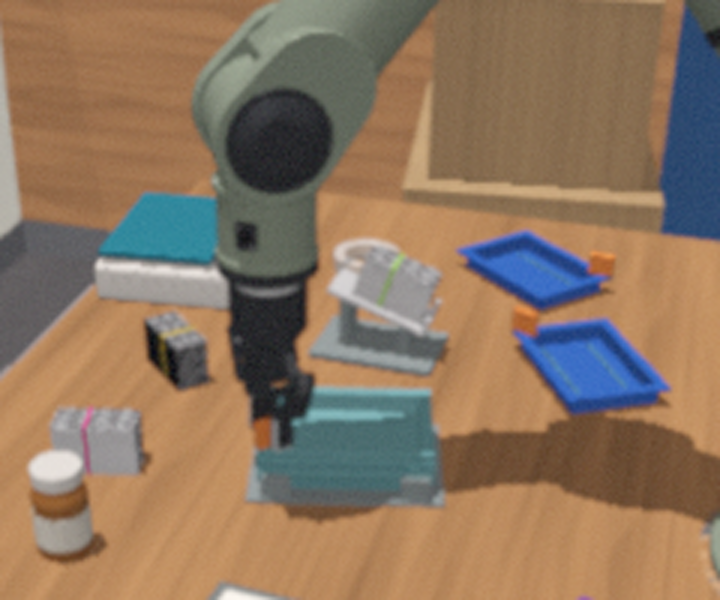

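```bash
python3 -m creep '[{"wx":0,"wy":0,"wz":0,"tx":0,"ty":0,"tz":0,"claw":0.8},{"wx":0,"wy":0,"wz":0,"tx":0,"ty":0,"tz":0,"claw":1},{"wx":0,"wy":0,"wz":0,"tx":0,"ty":0,"tz":0,"claw":1},{"wx":0,"wy":0,"wz":0,"tx":0,"ty":0,"tz":0,"claw":1},{"wx":0,"wy":0,"wz":0,"tx":0,"ty":0,"tz":0,"claw":1}]' 100
python3 - <<'E'
from h import *
s=bot.observe();R,p=tool(s);print(R.round(3),p.round(4),s['force'].round(1),s['moment'].round(2))
# pivot: far corner in tool frame: along +z 0.186, tray underside below
qt=0.234; d=np.array([76+78,52+53])/1000; L=np.hypot(*d); print(L)
piv=np.array([p[2]-.032,0,L])   # tool frame (x down)
for a in (2,4,6,8,9,10,12,15):
    for sg in (1,):
        Rr=Ro.from_rotvec([0,np.radians(a)*sg,0]).as_matrix(); t=piv-Rr@piv
        print(a,t.round(4))
E
```

```text
clock: 10.15
position: [0.5745, 0.0333, 0.0808]
tool_rot: [2.62, 1.569, 0.312]
force: [-2.0, -0.0, 11.3]
grip_width: 0.0078
[[ 0.002  0.741 -0.672]
 [ 0.001 -0.672 -0.741]
 [-1.     0.001 -0.002]] [0.5745 0.0333 0.0808] [-2.  -0.  11.3] [-0.1   0.54  0.26]
0.18638937737972086
2 [-0.0065  0.      0.0018]
4 [-0.0129  0.      0.0039]
6 [-0.0192  0.      0.0061]
8 [-0.0255  0.      0.0086]
9 [-0.0286  0.      0.0099]
10 [-0.0316  0.      0.0113]
12 [-0.0377  0.      0.0142]
15 [-0.0466  0.      0.019 ]
```

```bash
python3 -m creep '[{"wx":0,"wy":1,"wz":0,"tx":-0.0033,"ty":0,"tz":0.0009,"claw":1},{"wx":0,"wy":2,"wz":0,"tx":-0.0065,"ty":0,"tz":0.0018,"claw":1},{"wx":0,"wy":3,"wz":0,"tx":-0.0097,"ty":0,"tz":0.0028,"claw":1},{"wx":0,"wy":4,"wz":0,"tx":-0.0129,"ty":0,"tz":0.0039,"claw":1},{"wx":0,"wy":4,"wz":0,"tx":-0.0129,"ty":0,"tz":0.0039,"claw":1}]'
python3 - <<'E'
from h import *
s=bot.observe();R,p=tool(s);print(p.round(4),s['force'].round(1),s['moment'].round(2))
a=bot.grab_frame('side');cv2.imwrite('pics/side8.png',cv2.resize(a[140:240,270:370],None,fx=6.,fy=6,interpolation=cv2.INTER_CUBIC))
E
```

```text
clock: 10.65
position: [0.5724, 0.0302, 0.0949]
tool_rot: [3.113, 1.497, 0.806]
force: [-1.7, -0.6, 19.5]
grip_width: 0.0078
[0.5724 0.0302 0.0949] [-1.7 -0.6 19.5] [0.51 0.49 0.24]
```

View pics/side8.png

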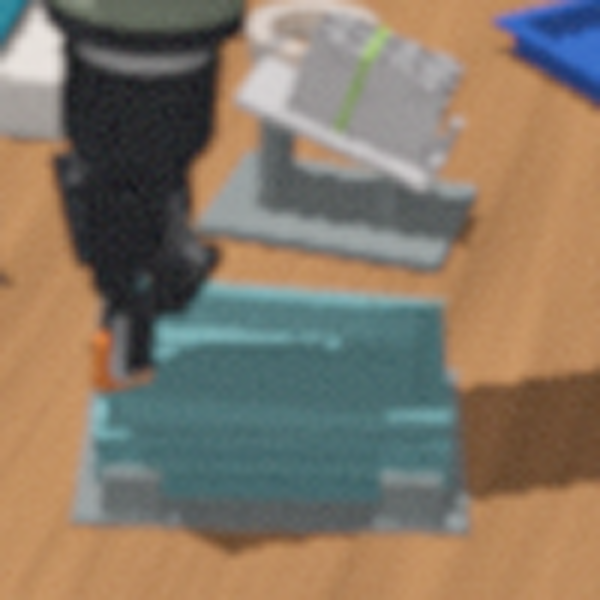

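```bash
python3 -m creep '[{"wx":0,"wy":0,"wz":0,"tx":0,"ty":0,"tz":0,"claw":1},{"wx":0,"wy":0,"wz":0,"tx":0,"ty":0,"tz":0,"claw":1}]'
python3 - <<'E'
from h import *
s=bot.observe();R,p=tool(s);print(p.round(4),s['force'].round(1),s['moment'].round(2))
b=bot.grab_frame('wrist');cv2.imwrite('pics/w8.png',b)
E
```

```text
clock: 10.9
position: [0.5726, 0.0303, 0.0956]
tool_rot: [3.105, 1.496, 0.797]
force: [-1.8, 0.8, 8.3]
grip_width: 0.0078
[0.5726 0.0303 0.0956] [-1.8  0.8  8.3] [0.45 0.59 0.22]
```

View pics/w8.png

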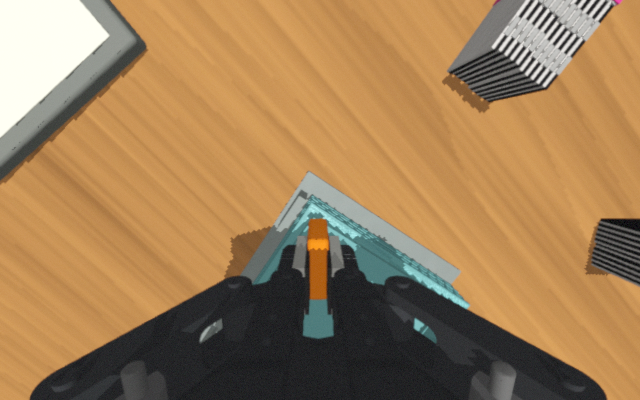

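```bash
cat > piv.py <<'E'
from h import *
s=bot.observe();R,p=tool(s)
p0=np.array([.5745,.0333]); u=np.array([.672,.741])
far=np.r_[p0-.1864*u,.032]
print('tilt',np.degrees(np.arcsin(-R[:,2][2])) if 0 else np.degrees(np.arccos(-R[2,0])))
pv=R.T@(far-p); print('pivot tool',pv.round(4))
for a in (1,2,3,4,5,6):
    Rr=Ro.from_rotvec([0,np.radians(a),0]).as_matrix(); t=pv-Rr@pv; print(a,t.round(4),(p+R@t).round(4))
E
python3 piv.py
```

```text
tilt 4.263325124556038
pivot tool [ 0.0498 -0.0007  0.1872]
1 [-0.0033  0.      0.0009] [0.5719 0.0294 0.0987]
2 [-0.0065  0.      0.0019] [0.5711 0.0285 0.1019]
3 [-0.0097 -0.      0.0029] [0.5702 0.0276 0.105 ]
4 [-0.0129  0.      0.0039] [0.5693 0.0267 0.1082]
5 [-0.0161  0.      0.0051] [0.5684 0.0257 0.1113]
6 [-0.0193 -0.      0.0062] [0.5675 0.0246 0.1143]
```

```bash
python3 -m creep '[{"wx":0,"wy":1,"wz":0,"tx":-0.0035,"ty":0,"tz":0.0009,"claw":1},{"wx":0,"wy":2,"wz":0,"tx":-0.007,"ty":0,"tz":0.0019,"claw":1},{"wx":0,"wy":3,"wz":0,"tx":-0.0105,"ty":0,"tz":0.0029,"claw":1},{"wx":0,"wy":4,"wz":0,"tx":-0.014,"ty":0,"tz":0.0039,"claw":1},{"wx":0,"wy":4,"wz":0,"tx":-0.014,"ty":0,"tz":0.0039,"claw":1},{"wx":0,"wy":4,"wz":0,"tx":-0.014,"ty":0,"tz":0.0039,"claw":1}]' 120
python3 - <<'E'
from h import *
s=bot.observe();R,p=tool(s);print(p.round(4),s['force'].round(1),s['moment'].round(2))
a=bot.grab_frame('side');cv2.imwrite('pics/side9.png',a);cv2.imwrite('pics/c9.png',cv2.resize(a[140:240,270:370],None,fx=6.,fy=6,interpolation=cv2.INTER_CUBIC))
E
python3 piv.py
```

```text
clock: 11.55
position: [0.5692, 0.0264, 0.1094]
tool_rot: [3.123, 1.427, 0.814]
force: [-0.4, 0.7, 2.5]
grip_width: 0.0078
[0.5692 0.0264 0.1094] [-0.4  0.7  2.5] [ 0.08  0.61 -0.13]
tilt 8.244692864773981
pivot tool [ 0.051  -0.0007  0.1872]
1 [-0.0033  0.      0.0009] [0.5683 0.0255 0.1124]
2 [-0.0065  0.      0.0019] [0.5674 0.0245 0.1155]
3 [-0.0097 -0.      0.0029] [0.5663 0.0234 0.1185]
4 [-0.0129  0.      0.004 ] [0.5653 0.0223 0.1215]
5 [-0.0161  0.      0.0052] [0.5642 0.0211 0.1245]
6 [-0.0193 -0.      0.0064] [0.5631 0.0199 0.1275]
```

View pics/c9.png

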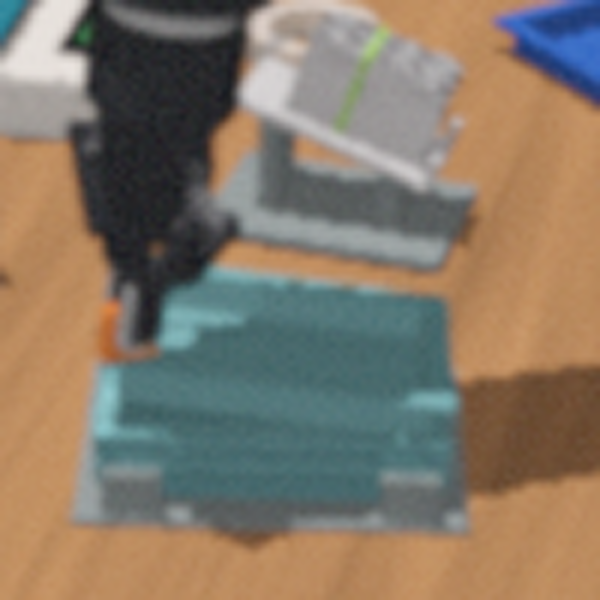

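```bash
python3 -m creep '[{"wx":0,"wy":1,"wz":0,"tx":-0.0033,"ty":0,"tz":0.0009,"claw":1},{"wx":0,"wy":2,"wz":0,"tx":-0.0065,"ty":0,"tz":0.0019,"claw":1},{"wx":0,"wy":3,"wz":0,"tx":-0.0097,"ty":0,"tz":0.0029,"claw":1},{"wx":0,"wy":3,"wz":0,"tx":-0.0097,"ty":0,"tz":0.0029,"claw":1},{"wx":0,"wy":3,"wz":0,"tx":-0.0097,"ty":0,"tz":0.0029,"claw":1}]'
cat > chk.py <<'E'
from fit import *
import sys
s=bot.observe();R,p=tool(s);print(p.round(4),s['force'].round(1),s['moment'].round(2))
a=bot.grab_frame('side');cv2.imwrite('pics/sx.png',a)
# tray pose from tool at grasp: tray frame relative to tool0
R0=down(0.234+.6-np.pi/2); p0=np.array([.5745,.0333,.0808])
q=T([0.5745,0.0333,.234],[(-.076,-.052,0)])[0]
Tr0=Ro.from_euler('z',.234).as_matrix(); o0=np.array([q[0],q[1],.032])
Rr=R@R0.T; Tr=Rr@Tr0; o=p+Rr@(o0-p0)
print('tray',o.round(4),'tabcorner z',(o+Tr@[.078,.053,0])[2].round(4),'far z',(o+Tr@[-.078,-.053,0])[2].round(4))
f=5
x0,y0,x1,y1=[int(v) for v in sys.argv[1:5]]
im=cv2.resize(a[y0:y1,x0:x1],None,fx=f,fy=f,interpolation=cv2.INTER_CUBIC)
for l in ([(88,63,24),(88,-63,24),(-88,-63,24),(-88,63,24),(88,63,24)],[(62.8,43,54),(89.2,61,54)]):
    uv=proj(cs,[o+Tr@(np.array(x)/1000) for x in l]); uv=(uv+.5-[x0,y0])*f-.5
    cv2.polylines(im,[np.round(uv*8).astype(int)],False,(0,0,255),1,cv2.LINE_AA,3)
cv2.imwrite(sys.argv[5],im)
E
python3 chk.py 270 140 370 240 pics/c10.png; python3 piv.py|head -3
```

```text
clock: 12.1
position: [0.5663, 0.0231, 0.1186]
tool_rot: [3.128, 1.374, 0.819]
force: [-0.4, 1.3, -0.9]
grip_width: 0.0074
[0.5663 0.0231 0.1186] [-0.4  1.3 -0.9] [ 0.39  0.29 -0.15]
tray [ 0.5121 -0.0368  0.0527] tabcorner z 0.0711 far z 0.0343
tilt 11.232172351346122
pivot tool [ 0.051  -0.0006  0.187 ]
1 [-0.0033  0.      0.0009] [0.5652 0.0222 0.1214]
```

View pics/c10.png

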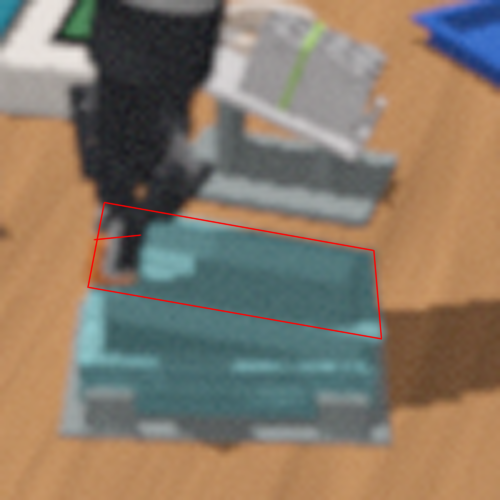

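```bash
python3 - <<'E'
from h import *
a=cv2.imread('pics/sx.png'); cv2.imwrite('pics/c11.png',cv2.resize(a[170:235,278:358],None,fx=9,fy=9,interpolation=cv2.INTER_CUBIC))
cv2.imwrite('pics/w10.png',bot.grab_frame('wrist'))
E
```

```text
(no output)
```

View pics/c11.png

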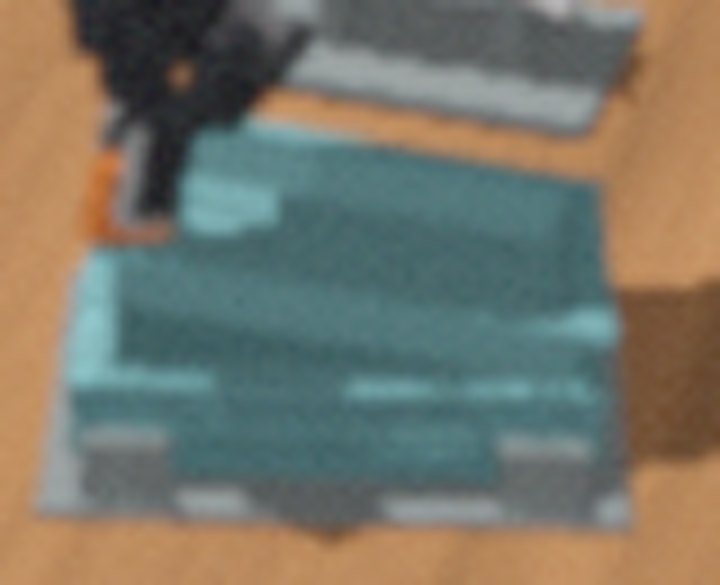

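View pics/w10.png

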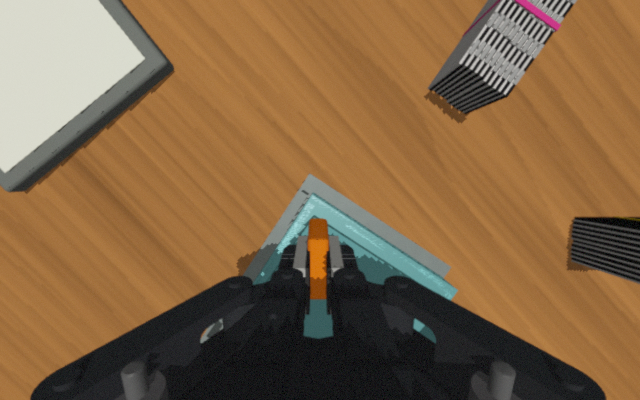

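```bash
python3 - <<'E'
from h import *
s=bot.observe();R,p=tool(s)
t,w=delta(s,R,p+[0,0,.10]);print(t.round(4),w)
E
```

```text
[-0.0981  0.0002 -0.0195] [0. 0. 0.]
```

```bash
python3 -m creep '[{"wx":0,"wy":0,"wz":0,"tx":-0.01,"ty":0,"tz":-0.002,"claw":1},{"wx":0,"wy":0,"wz":0,"tx":-0.02,"ty":0,"tz":-0.004,"claw":1},{"wx":0,"wy":0,"wz":0,"tx":-0.035,"ty":0,"tz":-0.007,"claw":1},{"wx":0,"wy":0,"wz":0,"tx":-0.055,"ty":0,"tz":-0.011,"claw":1},{"wx":0,"wy":0,"wz":0,"tx":-0.08,"ty":0,"tz":-0.016,"claw":1},{"wx":0,"wy":0,"wz":0,"tx":-0.098,"ty":0,"tz":-0.0195,"claw":1},{"wx":0,"wy":0,"wz":0,"tx":-0.098,"ty":0,"tz":-0.0195,"claw":1}]'
python3 chk.py 250 100 390 220 pics/c12.png
python3 - <<'E'
from h import *
s=bot.observe()
t,w=delta(s,down(.834-np.pi/2),[.554,.371,.205]);print(t.round(4),w.round(1))
E
```

```text
clock: 12.9
position: [0.5673, 0.0236, 0.2215]
tool_rot: [3.111, 1.372, 0.803]
force: [0.7, 0.1, -0.9]
grip_width: 0.0076
[0.5673 0.0236 0.2215] [ 0.7  0.1 -0.9] [-0.11  0.14 -0.  ]
tray [ 0.5134 -0.0363  0.1555] tabcorner z 0.1741 far z 0.1369
[ 0.0622 -0.2433 -0.2411] [ -0.  -11.3  -0.3]
```

View pics/c12.png

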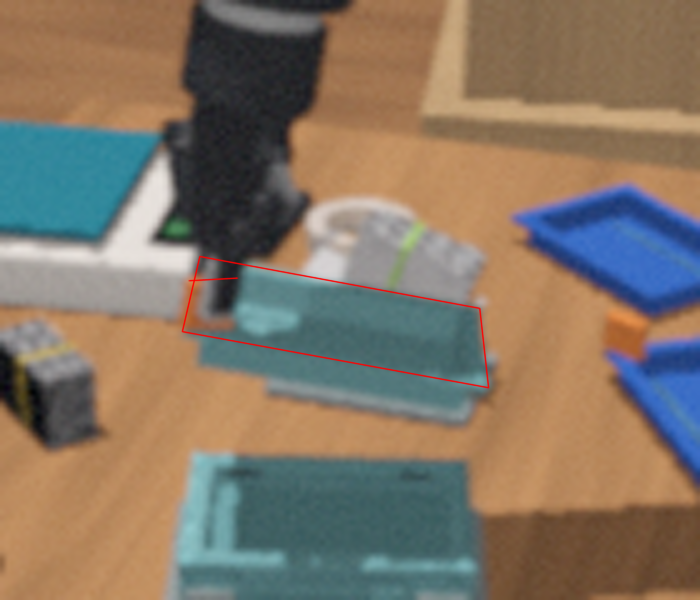

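Tray is free of the stack and follows the gripper rigidly. Moving over the panel.

```bash
python3 -m creep '[{"wx":0,"wy":-1.5,"wz":0,"tx":0.005,"ty":-0.02,"tz":-0.02,"claw":1},{"wx":0,"wy":-3,"wz":0,"tx":0.01,"ty":-0.05,"tz":-0.05,"claw":1},{"wx":0,"wy":-4.5,"wz":-0.1,"tx":0.018,"ty":-0.08,"tz":-0.08,"claw":1},{"wx":0,"wy":-6,"wz":-0.1,"tx":0.027,"ty":-0.11,"tz":-0.11,"claw":1},{"wx":0,"wy":-7.5,"wz":-0.2,"tx":0.035,"ty":-0.14,"tz":-0.14,"claw":1},{"wx":0,"wy":-9,"wz":-0.2,"tx":0.042,"ty":-0.17,"tz":-0.17,"claw":1},{"wx":0,"wy":-10.5,"wz":-0.3,"tx":0.05,"ty":-0.2,"tz":-0.2,"claw":1},{"wx":0,"wy":-11.3,"wz":-0.3,"tx":0.056,"ty":-0.225,"tz":-0.223,"claw":1}]'
python3 - <<'E'
from h import *
s=bot.observe()
t,w=delta(s,down(.834-np.pi/2),[.554,.371,.202]);print(s['qpos'].round(2),t.round(4),w.round(1))
E
```

```text
clock: 13.75
position: [0.5538, 0.3474, 0.2066]
tool_rot: [-0.514, 1.569, -2.82]
force: [-0.4, -0.3, -0.8]
grip_width: 0.0074
[-0.29  0.67 -0.57  1.54  0.39  1.06 -1.7 ] [ 0.0046 -0.0157 -0.0176] [0.1 0.1 0.1]
```

```bash
python3 -m creep '[{"wx":0,"wy":0,"wz":0,"tx":0.002,"ty":-0.01,"tz":-0.01,"claw":1},{"wx":0,"wy":0,"wz":0,"tx":0.0046,"ty":-0.0157,"tz":-0.0176,"claw":1},{"wx":0,"wy":0,"wz":0,"tx":0.0046,"ty":-0.0157,"tz":-0.0176,"claw":1},{"wx":0,"wy":0,"wz":0,"tx":0.0046,"ty":-0.0157,"tz":-0.0176,"claw":1},{"wx":0,"wy":0,"wz":0,"tx":0.0046,"ty":-0.0157,"tz":-0.0176,"claw":1}]'
python3 chk.py 220 180 360 330 pics/c13.png
python3 - <<'E'
from h import *
cv2.imwrite('pics/topf.png',bot.grab_frame('top')); a=bot.grab_frame('side');cv2.imwrite('pics/sidef.png',a); print(bot.observe()['qd'].round(3))
E
```

```text
clock: 14.25
position: [0.5548, 0.3691, 0.2021]
tool_rot: [-0.096, 1.569, -2.405]
force: [0.1, 0.8, 0.4]
grip_width: 0.0075
[0.5548 0.3691 0.2021] [0.1 0.8 0.4] [ 0.06 -0.04 -0.01]
tray [0.4928 0.3009 0.1535] tabcorner z 0.1533 far z 0.1537
[-0.009 -0.    -0.002 -0.003 -0.001 -0.     0.001]
```

View pics/c13.png

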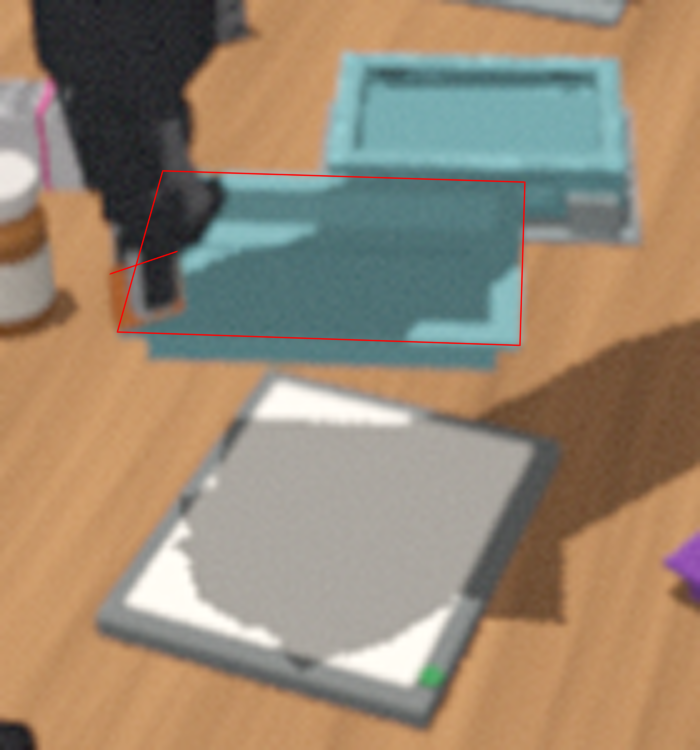

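View pics/topf.png

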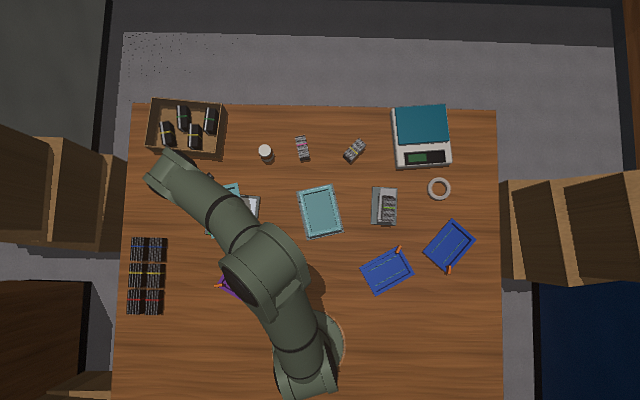

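View pics/sidef.png

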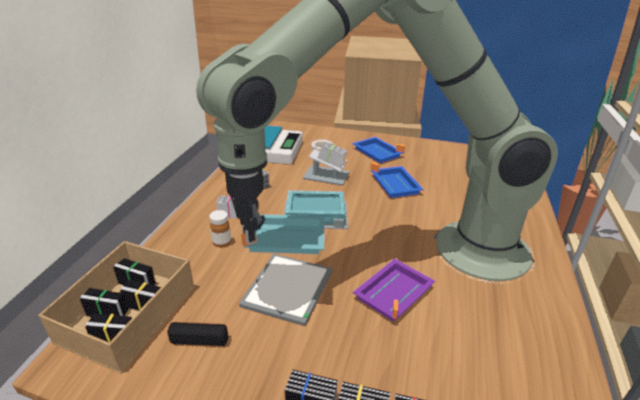

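The tray is level, over the panel, with its underside about 0.153 m up. The side-view overlay matches the picture. The bundle is still on the rest at (388,207) in the top view, and the bystanders are where they started. Handing in.

```bash
python3 - <<'E'
from workcell import bot
bot.job_done()
s=bot.observe();print(s['clock'],s['position'],s['grip_width'],s['force'])
E
```

```text
the job is handed in; nothing more can be done
the job is handed in; nothing more can be done
```

I set the green-banded bundle on the sloped rest, peeled the top tray off by its orange tab, and handed the job in at about 14.5 s. I ended with the tray held over the light panel. No verdict was reported.

- **Bundle:** in the wrist and side pictures it lies flat, lengthwise and centred on the plate, next to the lip. The jaws were open and clear of it, and it was still there in the last pictures.
- **Peel:** the tab corner reached about 71 mm above the table while the opposite corner stayed at about 34 mm. Both figures come from the measured tool pose. The side picture's tray outline agreed with them to within about 6 mm.
- **End pose:** the tray is level with its underside at about 0.153 m. Its centre is about 3 mm from my estimate of the panel's centre, with the arm nearly still and almost no outside force on it.
- **Bystanders:** those I could see in the last pictures looked unmoved. I compared pictures only and did not measure distances.

**Checks that disagreed:**
- **Tab position:** my first estimate was about 3 mm off, and I corrected it before gripping.
- **Jaw opening:** the jaws read 7.8 mm on the 10 mm tab.
- **Upward force:** I saw 8–20 N early in the peel, which I could not explain. It was gone by the time the tray came free.

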